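Set the spindle of a toggle clamp to a track piece and lock it again

ROBOT

A 7-joint arm with a two-finger parallel gripper is mounted at the origin on a cart in front of the work surface, level with it; the furniture and walls round the work are solid. World frame = base frame: x ahead of the robot, y to its left, z up, the work surface at z = 0. Lengths are in m, angles in rad, forces in N, time in s.
With the tool pointing down it reaches from about 0.425 to 0.825 m from the base axis. Payload 3.6 kg.
Tool frame: the origin (TCP) lies midway between the tips of the shut fingers; the grasp point (between the pads) lies 19 mm behind it; z points along the fingers, y is the direction in which the jaws open and shut (so a half turn about z gives the same grasp; the last joint's range is limited). The gripper opens to 85 mm and grips with 20 to 120 N. Pads are 22 mm wide; open, the fingers measure 114 mm over their backs; the gripper's body (76 mm by 85 mm) begins 54 mm behind the grasp point. The pads swing forward as they close: fully open they stand 13 mm farther back than shut.
Start: joints at [1.244, 0.615, -0.013, 1.423, 0.008, 1.103, -0.04], TCP at [0.193, -0.621, 0.208] pointing down, gripper open.
Joint ranges: [-3.12, 3.12], [-0.3, 2.06], [-1.34, 1.32], [0.26, 2.42], [-1.36, 4.5], [0.01, 1.98], [-2.84, 2.84]. Speed limits (rad/s): [2.79, 2.79, 3.14, 3.14, 3.14, 3.14, 3.14].

INTERFACE

Orientations are given as a rotation vector (axis times angle).
In Python, from station import state, grab_frame, camera_model, sign_off gives the robot as it stands.
- The arm moves only by the tool servo_tool, never from a script. Its argument "commands" is a list of rows, each an object of numbers: "dx", "dy", "dz": the shift along the tool's x, y, z in m; "spin": the turn about the tool's z in degrees. A call has 1 to 12 rows; each row shifts and turns the pose as measured when the row begins, along the tool's axes as they then stand; what a row does not reach is not made up. A row lasts 1/8 s, in which the tool goes at most 62.5 mm and 10.7 degrees, less where a joint would pass 70% of its speed; a pose out of reach is approached as far as the arm can. A call is refused whole if a number of a shift passes 0.0625 or a number of a turn 10.7, either way. A call with a gripper value outside its range is refused whole. "claw" is the finger opening in m, from 0 to 0.0854, set as the call begins (left out, the last holds). The fingers move at their own pace and stop on an object; "newtons" is the grip in N (left out, the last holds). Time passes only in rows, so rows that do not move let the fingers close. It gives the time, the measured TCP pose, the force and the opening at its end, in the units of the state.
- state(): the state, without advancing time (a new reading comes with each control period).
- grab_frame(name): name is "side" or "top" or "wrist"; returns (picture, depth): 480x640x3 uint8, red, green, blue; 480x640 float32, m along the optical axis (not along the pixel's ray), 0 where there is no reading.
- camera_model(name): a dict with "intrinsics" (3x3 intrinsics, pixels), "pose" (4x4, takes a point from camera to world coordinates). Camera axes: x right, y down, z forward; pixel columns grow to the right and rows downward; lengths in m; the calibration is good to about 2 mm. A picture is of the moment at which its call begins: read the wrist's pose just before it. camera_model takes no time and is no camera call; for the wrist camera it gives the pose at the moment of the call.
- sign_off(): hands the job in, once; it reports no verdict.
The state is a dict: "clock": time; "q": joint angles; "qvel": joint speeds; "joint_torque": joint torques, N m; "position": TCP position; "ee_rot": TCP orientation; "contact_force": force on the tool from outside, world axes, zero at the start; "moment": the same for the moment, N m; "opening": opening from 0.0 (shut) to 1.0 (fully open).
Only numpy, scipy, OpenCV 4.12 (cv2) and the standard library are available. Lean on these libraries where they do the work, as an engineer would, in place of code of your own. Each camera call takes 0.05 s, during which the arm holds its last target.

TASK

The toggle clamp on the sloping track jig does not reach down to the track piece lying under it. Slacken the lever nut that jams its spindle, screw the spindle down by its round knob until the rubber foot bears on the track with a light squeeze, not squashed flat, then swing the lever nut fully tight again. Let the track piece stay in its seat, and leave the loose things around the jig where they lie.

Things in the scene. Friction and masses are not known exactly. Their poses are not given: they have to be found in the camera images.
- jig: Small easel, fixed to the bench: base 178 x 210 mm, plywood board 200 (up the slope) x 210 mm, sloping 30 deg, low edge towards the robot. On it a closed toggle clamp whose arm, bracket and handle stay put. Origin under the base's centre; x to the high edge, y along the board to the left, z up.
- track_seat (a point): Where the spindle's axis meets the board's surface. x up the slope, y left along the board, z out of the board = spindle axis upward, leaning 30 deg towards the low edge; 'high' below means along this z from here. The clamp's arm, 37 to 51 mm high, runs from the spindle up the slope (+x); its bracket and flat black handle, up to 77 mm high, lie 60 to 160 mm away.
- lever_nut (a joint): Jam nut's turn, rad: 0 = tight, hard against its stop (it starts there and may spring back to 0.04), growing counterclockwise seen from above as it is loosened, stop at 1.4. Takes 0.32 N m, rising to 0.6 over the last 0.3 rad; stays where left. Below 0.25 it locks the spindle, from 0.4 on that is free. Tight, its lever points down the slope and left: 140 deg from the seat's +x to its +y.
- lever_grip (a point): Middle of the black round handle (14 mm thick, 31 mm long, radial) at the end of the nut's bent 9 mm rod, 84 mm from the axis, 83 mm high. The nut: steel hexagon, 30 mm across flats, 53 to 68 mm high, under the knob. Axes as the seat's when tight, turning with the nut about z; the handle points along 140 deg from +x towards +y of this frame. Grip it across, pointing down the axis.
- spindle (a joint): Turn of the clamp's spindle, rad; grows clockwise seen from above, which screws it down. Steep multi-start thread: 5.0 mm down per rad (31.4 mm a turn), knob and foot alike. Range 0 to 2.8. Turns with about 0.1 N m when the nut is loose and stays where it is left; locked while the nut is tight. Starts between 0.35 and 1.0; the foot meets the track at about 1.6 (1.5 to 1.7).
- knob_centre (a point): Centre of the spindle's knob: black, round, fluted, 40 mm in diameter, gripping surface 24 mm high centred here, on the axis; 107.5 mm high minus 5 mm per rad of spindle turn, so it goes down as it is screwed down. z along the spindle's axis, upward; the axes turn with the spindle.
- foot_face (a point): Centre of the underside of the spindle's soft grey rubber foot, 23 mm in diameter, on the axis; 17 mm high minus 5 mm per rad of spindle turn until it meets the top of the track (9 mm high). It turns with the spindle.
- foot (a joint): How far the rubber foot is squashed, m: 0 = free, 0.005 = squashed flat (hard stop). Spring of 2 N per mm.
- track: Loose straight piece of black model track, 38 x 173 x 9 mm, lying on the board under the spindle, long side level, in its seat between an aluminium fence strip on its low side and two aluminium end blocks. Origin at the centre of its underside, which lies at the seat point; y along the track, z out of the board.
- wagon: Bystander: blue model wagon, 32 x 139 x 41 mm, standing on the bench at the right side of the jig. Origin under its centre, y along it.
- buffer_stop: Bystander: small buffer stop on a black foot, 30 x 34 x 28 mm, on the bench at the left side of the jig. Origin under its centre.
- pliers: Bystander: pliers with red handles, 42 x 147 x 10 mm, lying in front of the jig. Origin under the centre, y along them.
- screwdriver: Bystander: screwdriver with a red handle, 24 x 197 x 24 mm, lying to the left of the jig. Origin under its centre, y along it.
- spare_track: Bystander: short piece of track, 38 x 99 x 9 mm, lying to the right in front of the jig. Origin under its centre, y along it.

How it is judged:
On the way, in this order (a step that is already met when the one before it is completed fails the run):
1. the lever nut is slackened, at least 0.4 rad from tight (value of joint lever_nut above 0.4 rad), for 0.1 s.
2. with the nut still slack, the rubber foot bears on the track, squashed between 0.2 and 4 mm (value of joint lever_nut above 0.3 rad and value of joint foot between 0.0002 and 0.004 m), for 0.2 s.
3. the lever nut is tight again, within 0.15 rad of its stop (value of joint lever_nut below 0.15 rad), for 0.2 s.
At the end, for the whole second after the job is handed in: The lever nut is tight (within 0.15 rad of its stop), the rubber foot bears on the track piece, squashed by 0.2 to 4 mm of its 5 mm, the track piece lies in its seat within 6 mm, and all is at rest (value of joint lever_nut below 0.15 rad and value of joint foot between 0.0002 and 0.004 m and distance between track and track_seat below 0.006 m and velocity of joint spindle below 0.05 rad/s and linear speed of track below 0.02 m/s); the robot touches nothing.
It fails at once if a loose bystander (wagon, buffer stop, pliers, screwdriver, spare track) is moved more than 15 mm (distance of any of wagon, buffer_stop, pliers, screwdriver, spare_track from where it was at the start of the episode above 0.015 m).
It also fails if it takes over 53 s, if anything falls off the work surface, if the arm or the gripper's body presses on something with over 40 N, if the wrist force passes 120 N, or if a joint passes its speed limit or range.

## Working session

There is one attempt and no reset: what is moved stays moved. The work goes in short steps, Python scripts to look and compute and a tool call to move; the robot and the scene stay as the last step left them, time stands still between calls to the robot, and variables do not carry over. Pictures are saved under pics/ and viewed, and the job is handed in when it is done.

Besides the shell and the picture viewer there is one more tool, called after "Emit:" as name([rows], argument=value, ...), one row to a line, values as JSON. servo_tool: Moves the arm, as the interface text tells. Its arguments: {"type":"object","properties":{"commands":{"type":"array"},"claw":{"type":"number"},"newtons":{"type":"number"}},"required":["commands"]}

```bash
ls; mkdir -p pics; python3 - <<'E'
from station import *
import cv2
print(state())
for n in ("side","top","wrist"):
    m=camera_model(n); print(n,m["intrinsics"],m["pose"].round(3) if hasattr(m["pose"],'round') else m["pose"])
for n in ("side","top"):
    p,d=grab_frame(n); cv2.imwrite(f"pics/{n}0.png",p[:,:,::-1])
    import numpy as np; np.save(f"pics/{n}0.npy",d)
E
```

```text
pics
{'clock': 0.0, 'q': array([ 1.24347876,  0.61593778, -0.01260383,  1.42491445,  0.00807692,
        1.10339444, -0.04039776]), 'qvel': array([-2.31010755e-03,  5.72589199e-04,  2.61756806e-04, -4.11520175e-05,
        1.81747709e-03, -1.41166507e-03, -1.27703222e-04]), 'joint_torque': array([ 1.48384338e-04, -4.69213593e+01,  2.59124553e-01, -1.71033651e+01,
        9.92362853e-03,  9.51664435e-03, -2.57416957e-06]), 'position': array([ 0.19235675, -0.62001437,  0.20652105]), 'ee_rot': array([-3.10357033e+00, -4.70433045e-01,  6.51156491e-04]), 'contact_force': array([ 0.59118109, -0.0810404 ,  0.80283693]), 'moment': array([ 0.02072724, -0.05695835,  0.00621808]), 'opening': 1.0009581807819579}
side [[497.88902317   0.         316.99223646]
 [  0.         497.88902317 240.73737535]
 [  0.           0.           1.        ]] [[-0.552 -0.722  0.417  0.143]
 [-0.834  0.482 -0.269  0.234]
 [-0.007 -0.497 -0.868  0.888]
 [ 0.     0.     0.     1.   ]]
top [[569.78259351   0.         325.6407164 ]
 [  0.         569.78259351 249.27643005]
 [  0.           0.           1.        ]] [[ 0.005 -0.993  0.119  0.361]
 [-1.    -0.007 -0.015  0.019]
 [ 0.016 -0.119 -0.993  1.357]
 [ 0.     0.     0.     1.   ]]
wrist [[334.46042897   0.         315.54902729]
 [  0.         334.46042897 240.79586488]
 [  0.           0.           1.        ]] [[ 0.296 -0.917 -0.268  0.261]
 [-0.955 -0.284 -0.082 -0.6  ]
 [-0.001  0.28  -0.96   0.372]
 [ 0.     0.     0.     1.   ]]
```

View pics/side0.png

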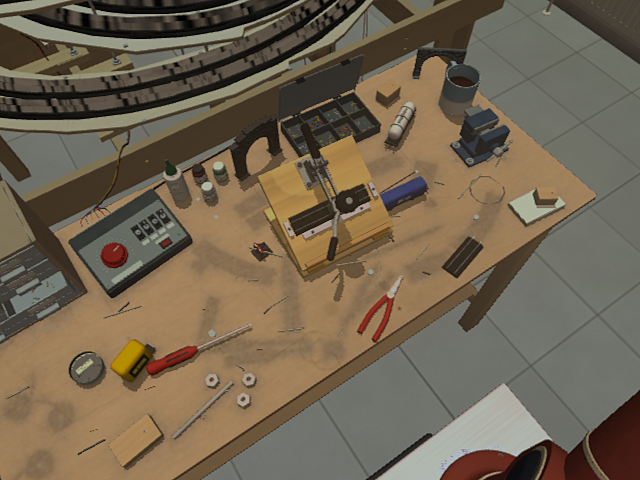

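View pics/top0.png

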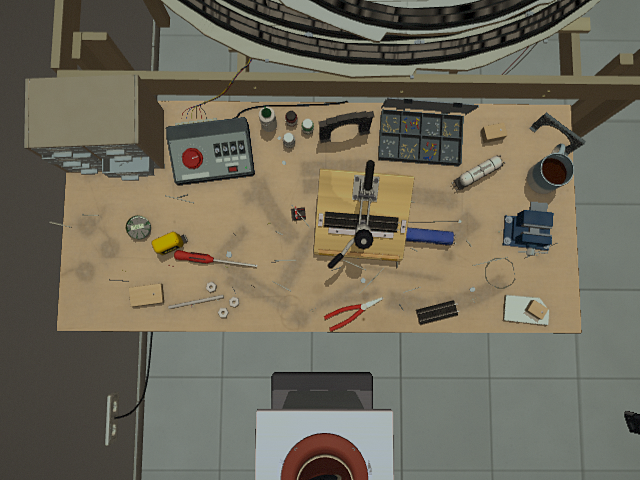

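```bash
python3 - <<'E'
import cv2
t=cv2.imread("pics/top0.png")[150:280,290:470]; cv2.imwrite("pics/topz.png",cv2.resize(t,None,fx=4.4,fy=4.4,interpolation=cv2.INTER_CUBIC))
t=cv2.imread("pics/side0.png")[110:285,240:440]; cv2.imwrite("pics/sidez.png",cv2.resize(t,None,fx=3.4,fy=3.4,interpolation=cv2.INTER_CUBIC))
E
```

```text
(no output)
```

View pics/topz.png

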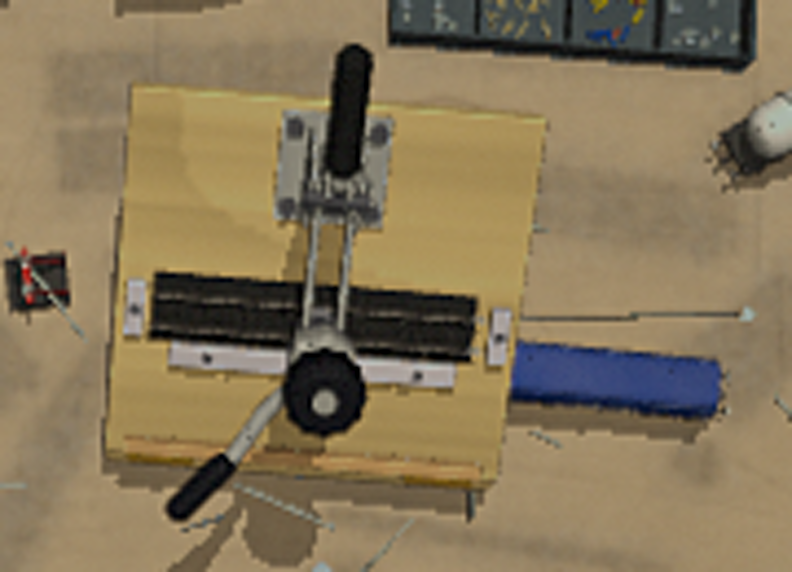

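View pics/sidez.png

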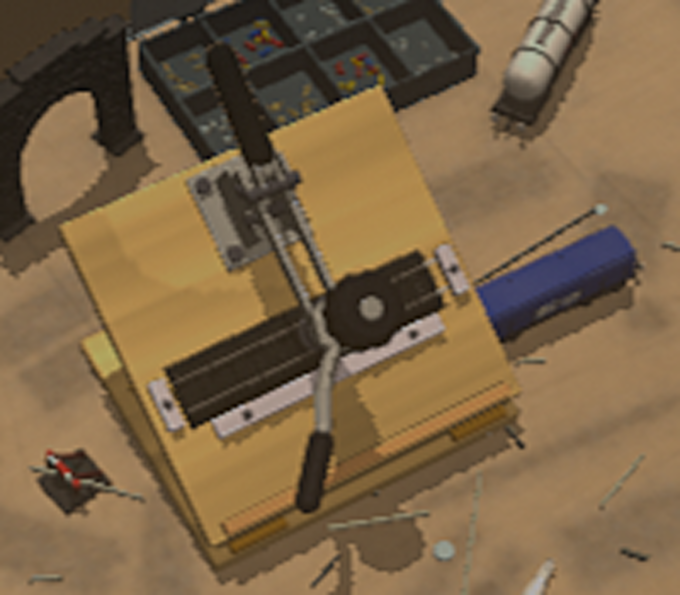

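```bash
cat > h.py <<'E'
import numpy as np, cv2
from station import *
def ray(n,uv,m=None):
    m=m or camera_model(n); K=np.array(m["intrinsics"]);T=np.array(m["pose"])
    d=np.linalg.inv(K)@np.array([uv[0],uv[1],1.]); return T[:3,3],T[:3,:3]@d
def pts(n,mask,d,m=None):
    m=m or camera_model(n); K=np.array(m["intrinsics"]);T=np.array(m["pose"])
    v,u=np.nonzero(mask&(d>0)); z=d[v,u]
    c=np.stack([(u-K[0,2])/K[0,0]*z,(v-K[1,2])/K[1,1]*z,z],1); return c@T[:3,:3].T+T[:3,3]
def proj(n,P,m=None):
    m=m or camera_model(n); K=np.array(m["intrinsics"]);T=np.array(m["pose"])
    c=(np.atleast_2d(P)-T[:3,3])@T[:3,:3]; p=c@K.T; return p[:,:2]/p[:,2:]
def onplane(n,uv,p0,nn,m=None):
    o,d=ray(n,uv,m); return o+d*(np.dot(p0-o,nn)/np.dot(d,nn))
def tri(a,b):
    A=[];B=[]
    M=np.zeros((3,3));r=np.zeros(3)
    for o,d in (a,b):
        d=d/np.linalg.norm(d);Q=np.eye(3)-np.outer(d,d);M+=Q;r+=Q@o
    p=np.linalg.solve(M,r); return p,[np.linalg.norm(np.cross(p-o,d/np.linalg.norm(d))) for o,d in (a,b)]
E
python3 - <<'E'
from h import *
for n,poly in (("top",[[325,175],[350,175],[352,198],[322,205]]),("side",[[265,180],[290,165],[300,190],[280,205]]),("top",[[395,182],[408,182],[405,210],[385,208]])):
    d=np.load(f"pics/{n}0.npy"); mk=np.zeros((480,640),np.uint8); cv2.fillPoly(mk,[np.array(poly)],1)
    P=pts(n,mk>0,d); c=P.mean(0); u,s,v=np.linalg.svd(P-c); nn=v[2]*np.sign(v[2][2]); r=np.abs((P-c)@nn)
    print(n,c,nn,"tilt",np.degrees(np.arccos(nn[2])),"yaw",np.degrees(np.arctan2(-nn[1],-nn[0])),r.max())
    if n=="top" and poly[0][0]==325: C,N=c,nn
z=lambda p:(290+p[0]/4.4,150+p[1]/4.4)
co={k:onplane("top",z(p),C,N) for k,p in dict(TL=(132,86),TR=(545,120),BL=(106,455),BR=(495,483)).items()}
for k,p in co.items(): print(k,p.round(4))
print([np.linalg.norm(co[a]-co[b]) for a,b in (("TL","TR"),("TL","BL"),("TR","BR"),("BL","BR"))])
for a,b in (("TR","TL"),("BR","BL")):
    e=co[b]-co[a]; print("yaw",np.degrees(np.arctan2(-e[0],e[1])))
# knob top
p,r=tri(ray("top",(290+325/4.4,150+390/4.4)),ray("side",(240+365/3.4,110+308/3.4))); print("knob approx",p,r,(p-C)@N)
p,r=tri(ray("top",(290+325/4.4,150+401/4.4)),ray("side",(240+371/3.4,110+307/3.4))); print("button",p,r,(p-C)@N)
p,r=tri(ray("top",(290+202/4.4,150+486/4.4)),ray("side",(240+314/3.4,110+470/3.4))); print("grip",p,r,(p-C)@N)
E
```

```text
top [ 0.64686551 -0.02377461  0.11060052] [-0.50618915  0.03834904  0.86156944] tilt 30.50674161595104 yaw -4.332469435489276 0.008336096960430701
side [ 0.65387447 -0.02109058  0.11367254] [-0.5064246   0.03170372  0.86170122] tilt 30.491863972713464 yaw -3.5822149451384546 0.006561246294880657
top [ 0.6310735  -0.16162339  0.10752537] [-0.51034155  0.02313632  0.85966052] tilt 30.72151225915152 yaw -2.5957251605363654 0.0066380198169591256
TL [0.685  0.0137 0.1314]
TR [ 0.6695 -0.1935  0.1314]
BL [0.5105 0.0258 0.0283]
BR [ 0.4968 -0.1818  0.0295]
[np.float64(0.20774986876536264), np.float64(0.20302586187505942), np.float64(0.20088548336164527), np.float64(0.20806452539057138)]
yaw -4.293158971503281
yaw -3.7849379807424346
knob approx [ 0.52754026 -0.07933862  0.16629097] [np.float64(0.0005476396251789302), np.float64(0.0005476396251788291)] 0.10625151370115157
button [ 0.5211232  -0.07833533  0.17573199] [np.float64(0.0008209286528215007), np.float64(0.0008209286528215802)] 0.11767233077354533
grip [ 0.48658965 -0.02161453  0.11340065] [np.float64(0.001278345506029884), np.float64(0.0012783455060298233)] 0.08362524681041966
```

Emit:
servo_tool([
  {"dx":0.038,"dy":-0.04,"dz":-0.015},
  {"dx":0.038,"dy":-0.04,"dz":-0.015},
  {"dx":0.038,"dy":-0.04,"dz":-0.015},
  {"dx":0.038,"dy":-0.04,"dz":-0.015},
  {"dx":0.038,"dy":-0.04,"dz":-0.015},
  {"dx":0.038,"dy":-0.04},
  {"dx":0.038,"dy":-0.04},
  {"dx":0.038,"dy":-0.04},
], claw=0.03)

```text
$.commands[0]: bad value
```

Emit:
servo_tool([
  {"dx":0.038,"dy":-0.04,"dz":-0.015,"spin":0},
  {"dx":0.038,"dy":-0.04,"dz":-0.015,"spin":0},
  {"dx":0.038,"dy":-0.04,"dz":-0.015,"spin":0},
  {"dx":0.038,"dy":-0.04,"dz":-0.015,"spin":0},
  {"dx":0.038,"dy":-0.04,"dz":-0.015,"spin":0},
  {"dx":0.038,"dy":-0.04,"dz":0,"spin":0},
  {"dx":0.038,"dy":-0.04,"dz":0,"spin":0},
  {"dx":0.038,"dy":-0.04,"dz":0,"spin":0},
], claw=0.03)

```text
clock: 1.1
position: [0.3911, -0.2155, 0.2807]
ee_rot: [-3.101, -0.455, 0.005]
contact_force: [0.7, -0.1, 0.2]
opening: 0.347
```

Emit:
servo_tool([
  {"dx":0.03,"dy":-0.02,"dz":0,"spin":-10.4},
  {"dx":0.025,"dy":-0.025,"dz":0,"spin":-10.4},
  {"dx":0,"dy":0,"dz":0,"spin":-10.4},
  {"dx":0,"dy":0,"dz":0,"spin":-10.4},
  {"dx":0,"dy":0,"dz":0,"spin":-10.4},
  {"dx":0,"dy":0,"dz":0,"spin":-10.4},
  {"dx":0,"dy":0,"dz":0,"spin":-10.4},
  {"dx":0,"dy":0,"dz":0,"spin":-10.4},
  {"dx":0,"dy":0,"dz":0,"spin":-10.4},
  {"dx":0,"dy":0,"dz":0,"spin":-10.4},
  {"dx":0,"dy":0,"dz":0,"spin":-10.4},
])

```text
clock: 2.48
position: [0.4233, -0.1441, 0.2774]
ee_rot: [-1.199, -2.886, -0.008]
contact_force: [0.5, 0.5, 0.9]
opening: 0.351
```

```bash
cat >> h.py <<'E'
from scipy.spatial.transform import Rotation as R
def frame(seat,psi=-4.0):
    p=np.radians(psi);t=np.radians(30);c,s=np.cos,np.sin
    x=np.array([c(t)*c(p),c(t)*s(p),s(t)]);y=np.array([-s(p),c(p),0]);return np.stack([x,y,np.cross(x,y)],1)
SEAT=np.array([.580,-.0825,.0738]); F=frame(SEAT)
def W(a): return SEAT+F@np.array(a)
def lev(th,h=.083,r=.084):
    a=np.radians(140)+th; return W([r*np.cos(a),r*np.sin(a),h])
def rep():
    s=state();Rm=R.from_rotvec(s["ee_rot"]).as_matrix()
    print("t",round(s["clock"],2),"p",s["position"].round(4),"yaw y",round(np.degrees(np.arctan2(Rm[1,1],Rm[0,1])),1),"z",Rm[:,2].round(3),"q",s["q"].round(2),"F",s["contact_force"].round(1),"M",s["moment"].round(2),"op",round(s["opening"],3)); return s,Rm
def delta(target):
    s,Rm=rep(); print("tool delta",(Rm.T@(np.array(target)-s["position"])).round(4))
def shot(n,name,scale=1):
    m=camera_model(n);p,d=grab_frame(n);cv2.imwrite(f"pics/{name}.png",p[:,:,::-1]);np.save(f"pics/{name}.npy",d)
    import pickle;pickle.dump(m,open(f"pics/{name}.pkl","wb"));return m,p,d
E
python3 - <<'E'
from h import *
print(lev(0),lev(.75)); delta([*lev(0)[:2],.28]); m,p,d=shot("wrist","w1")
print(proj("wrist",[lev(0),W([0,0,.104]),W([0,0,.116]),W([0,.0865,.009]),W([0,-.0865,.009])],m))
E
```

```text
[ 0.48677651 -0.02185517  0.11350624] [ 0.46582597 -0.07888179  0.10373659]
t 2.48 p [ 0.4233 -0.1441  0.2774] yaw y 44.9 z [-0.013  0.011 -1.   ] q [ 0.73  0.28 -0.58  1.84  0.16  1.09  0.88] F [0.5 0.5 0.9] M [-0.02 -0.02 -0.01] op 0.351
tool delta [ 0.0419  0.1312 -0.0021]
[[450.82971248 175.80837565]
 [452.18626699 260.29287662]
 [452.9092987  259.19218088]
 [512.42911654 218.08112424]
 [388.39675548 311.6829043 ]]
```

View pics/w1.png

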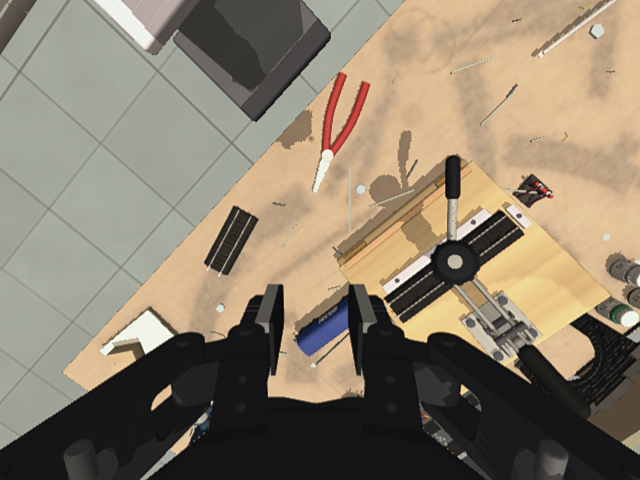

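Emit:
servo_tool([
  {"dx":0.015,"dy":0.044,"dz":0,"spin":3},
  {"dx":0.015,"dy":0.044,"dz":0,"spin":0},
  {"dx":0.015,"dy":0.043,"dz":0,"spin":0},
  {"dx":0,"dy":0,"dz":0.04,"spin":0},
  {"dx":0,"dy":0,"dz":0.04,"spin":0},
  {"dx":0,"dy":0,"dz":0,"spin":0},
])

```text
clock: 3.28
position: [0.4893, -0.0193, 0.1947]
ee_rot: [-1.3, -2.84, -0.006]
contact_force: [0.1, -0.5, 0.2]
opening: 0.349
```

```bash
python3 - <<'E'
from h import *
delta([*lev(0)[:2],.102]); m,p,d=shot("wrist","w2")
E
```

```text
t 3.27 p [ 0.4893 -0.0193  0.1947] yaw y 40.8 z [-0.015  0.011 -1.   ] q [ 0.4   0.44 -0.57  1.87  0.28  0.93  0.41] F [ 0.1 -0.5  0.2] M [-0.04 -0.03  0.03] op 0.349
tool delta [-0.002  -0.0033  0.0927]
```

View pics/w2.png

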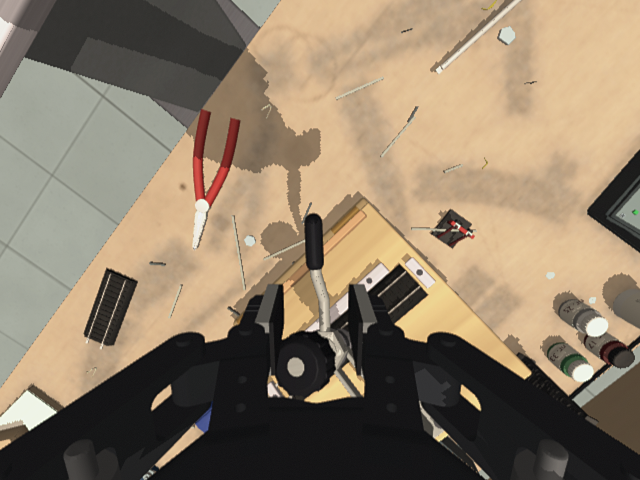

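Emit:
servo_tool([
  {"dx":0,"dy":-0.001,"dz":0.04,"spin":0},
  {"dx":0,"dy":0,"dz":0.03,"spin":0},
  {"dx":0,"dy":0,"dz":0.02,"spin":0},
  {"dx":0,"dy":0,"dz":0,"spin":0},
])

```text
clock: 3.82
position: [0.497, -0.0204, 0.1119]
ee_rot: [1.32, 2.849, 0.017]
contact_force: [1.2, -0.4, -0.1]
opening: 0.35
```

```bash
python3 - <<'E'
from h import *
delta([*lev(0)[:2],.102]); m,p,d=shot("wrist","w3")
for t in (0,.1,.2,.4,.6,.8): print(t,lev(t).round(4))
E
```

```text
t 3.83 p [ 0.497  -0.0204  0.1119] yaw y 40.3 z [ 0.006  0.009 -1.   ] q [ 0.34  0.55 -0.5   1.97  0.38  0.71  0.31] F [ 1.2 -0.4 -0.1] M [-0.05 -0.01  0.01] op 0.35
tool delta [ 0.0055 -0.0089  0.0098]
0 [ 0.4868 -0.0219  0.1135]
0.1 [ 0.4819 -0.0282  0.111 ]
0.2 [ 0.4777 -0.0351  0.1088]
0.4 [ 0.471  -0.0501  0.1055]
0.6 [ 0.467  -0.0663  0.1039]
0.8 [ 0.4658 -0.0831  0.1039]
```

View pics/w3.png

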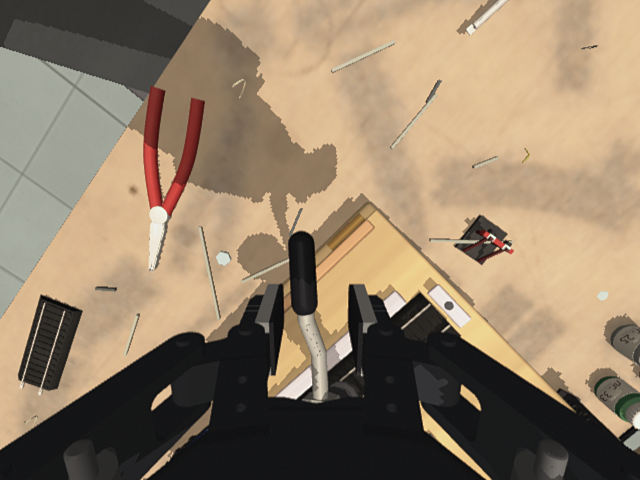

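Emit:
servo_tool([
  {"dx":0.008,"dy":-0.008,"dz":0,"spin":0},
  {"dx":0,"dy":0,"dz":0.008,"spin":0},
  {"dx":0,"dy":0,"dz":0,"spin":0},
])

```text
clock: 4.25
position: [0.4884, -0.0195, 0.1076]
ee_rot: [1.318, 2.84, 0.022]
contact_force: [0.4, -0.4, 0.5]
opening: 0.354
```

```bash
python3 - <<'E'
from h import *
delta([*lev(0)[:2],.102]); m,p,d=shot("wrist","w4")
E
```

```text
t 4.25 p [ 0.4884 -0.0195  0.1076] yaw y 40.2 z [ 0.016  0.009 -1.   ] q [ 0.34  0.54 -0.49  2.    0.39  0.67  0.3 ] F [ 0.4 -0.4  0.5] M [-0.04 -0.01  0.04] op 0.354
tool delta [-0.0008 -0.0029  0.0056]
```

View pics/w4.png

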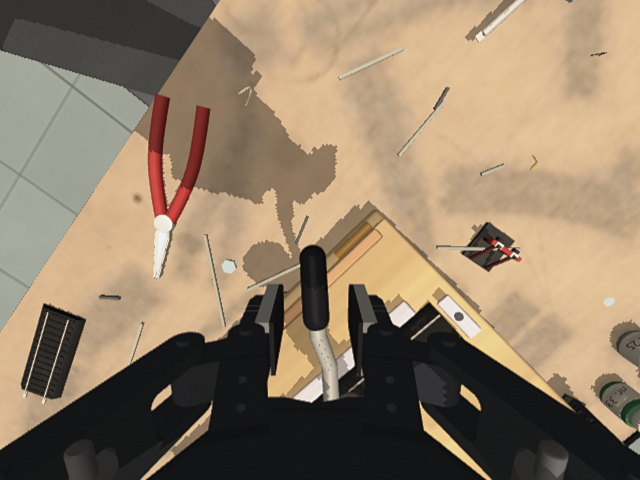

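Emit:
servo_tool([
  {"dx":0.002,"dy":-0.002,"dz":0.009,"spin":0},
  {"dx":0,"dy":0,"dz":0.002,"spin":0},
  {"dx":0,"dy":0,"dz":0,"spin":0},
], claw=0.02, newtons=20)

```text
clock: 4.68
position: [0.4859, -0.019, 0.096]
ee_rot: [1.318, 2.84, 0.023]
contact_force: [0.3, 0.2, 0.2]
opening: 0.232
```

```bash
python3 - <<'E'
from h import *
delta([*lev(0)[:2],.100]); m,p,d=shot("wrist","w5")
s,Rm=rep()
for t in (0,.2,.4,.6,.8): print(t,(Rm.T@(lev(t)-lev(0))).round(4))
E
```

```text
t 4.67 p [ 0.4859 -0.019   0.096 ] yaw y 40.2 z [ 0.016  0.009 -1.   ] q [ 0.33  0.56 -0.48  2.02  0.41  0.64  0.28] F [0.3 0.2 0.2] M [0.   0.03 0.03] op 0.232
tool delta [-0.0028 -0.0012 -0.004 ]
t 4.72 p [ 0.4859 -0.019   0.0961] yaw y 40.2 z [ 0.016  0.009 -1.   ] q [ 0.33  0.56 -0.48  2.02  0.41  0.64  0.28] F [ 0.5 -0.4 -0.3] M [-0.01  0.05  0.03] op 0.235
0 [0. 0. 0.]
0.2 [-0.0042 -0.0156  0.0045]
0.4 [-0.0114 -0.0305  0.0075]
0.6 [-0.0211 -0.044   0.0089]
0.8 [-0.0332 -0.0557  0.0087]
```

View pics/w5.png

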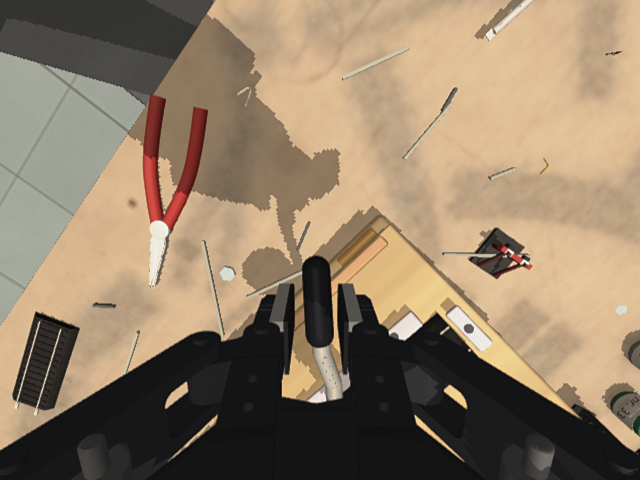

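Emit:
servo_tool([
  {"dx":-0.003,"dy":-0.012,"dz":0,"spin":-5},
  {"dx":-0.002,"dy":-0.014,"dz":0.002,"spin":-8},
  {"dx":-0.002,"dy":-0.014,"dz":0.002,"spin":-8},
  {"dx":0,"dy":0,"dz":0,"spin":0},
])

```text
clock: 5.22
position: [0.4686, -0.0483, 0.0936]
ee_rot: [0.753, 3.026, 0.034]
contact_force: [-2.1, -1.7, 2.0]
opening: 0.234
```

```bash
cat >> h.py <<'E'
def levnow():
    s,Rm=rep(); p=s["position"]
    v=F.T@(p-SEAT); print("seat xyz of tcp",v.round(4))
    best=min(np.arange(-.2,1.5,.01),key=lambda t:np.linalg.norm((lev(t)-p)[:2])); l=lev(best)
    print("theta",round(best,2),"offset tool",(Rm.T@(l-p)).round(4))
    for t in np.arange(-.2,1.41,.2): print(round(t,1),(Rm.T@(lev(t)-p)).round(4), "yaw",round(np.degrees(np.arctan2(*(lev(t,r=.1)-lev(t,r=.07))[[1,0]]))-90,1))
E
python3 - <<'E'
from h import *
levnow(); shot("wrist","w6")
E
```

```text
t 5.22 p [ 0.4686 -0.0483  0.0936] yaw y 62.1 z [ 0.028  0.015 -0.999] q [ 0.48  0.56 -0.6   2.07  0.51  0.62  0.62] F [-2.1 -1.7  2. ] M [-0.24  0.47  0.02] op 0.234
seat xyz of tcp [-0.0884  0.0263  0.0739]
theta 0.39 offset tool [-0.003   0.0007 -0.012 ]
-0.2 [-0.0088  0.0475 -0.0245] yaw 30.6
0.0 [-0.004   0.0324 -0.019 ] yaw 41.9
0.2 [-0.0021  0.0163 -0.0147] yaw 53.9
0.4 [-0.0031 -0.0002 -0.0119] yaw 66.5
0.6 [-0.0072 -0.0164 -0.0106] yaw 79.5
0.8 [-0.014  -0.0317 -0.0109] yaw -267.3
1.0 [-0.0234 -0.0455 -0.0128] yaw -254.2
1.2 [-0.0349 -0.0572 -0.0161] yaw -241.6
1.4 [-0.0481 -0.0664 -0.0209] yaw -229.7
```

View pics/w6.png

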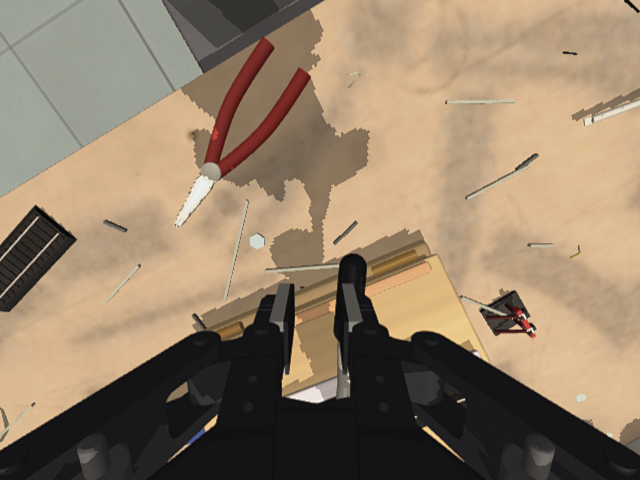

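```bash
python3 - <<'E'
from h import *
for n,b in (("side",(240,110,440,285)),("top",(290,150,470,280))):
    m,p,d=shot(n,n+"1"); c=p[b[1]:b[3],b[0]:b[2],::-1]
    cv2.imwrite(f"pics/{n}1z.png",cv2.resize(c,None,fx=3.4,fy=3.4,interpolation=cv2.INTER_CUBIC))
E
```

```text
(no output)
```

View pics/side1z.png

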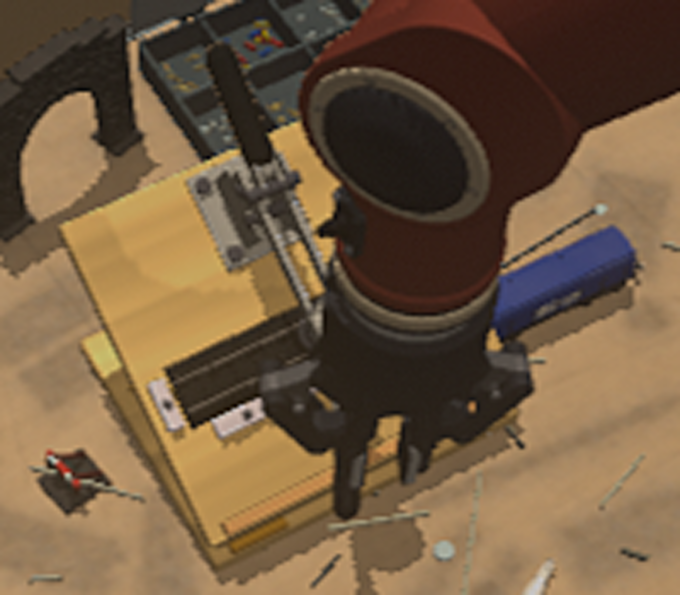

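View pics/top1z.png

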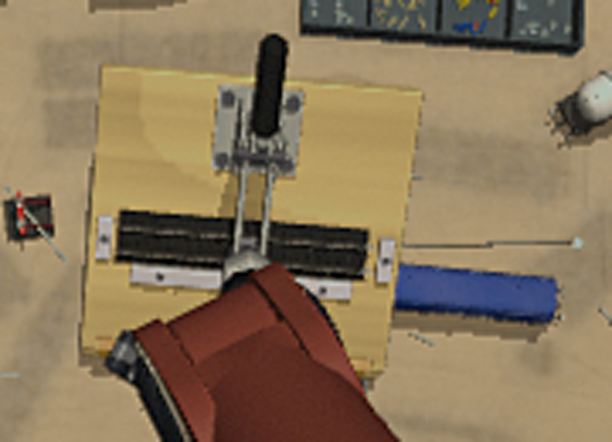

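Emit:
servo_tool([
  {"dx":0,"dy":0,"dz":-0.03,"spin":0},
  {"dx":0,"dy":0.01,"dz":-0.02,"spin":5},
  {"dx":0,"dy":0,"dz":0,"spin":0},
], claw=0.035)

```text
clock: 5.75
position: [0.4738, -0.0371, 0.1448]
ee_rot: [0.888, 2.988, 0.04]
contact_force: [-0.6, -0.0, -0.8]
opening: 0.414
```

```bash
python3 - <<'E'
from h import *
levnow(); m,p,d=shot("wrist","w7"); 
for t in (0,.1,.2,.3,.4): print(t,proj("wrist",[lev(t),lev(t,r=.0995)],m).round(0).tolist())
E
```

```text
t 5.75 p [ 0.4738 -0.0371  0.1448] yaw y 56.9 z [ 0.03   0.018 -0.999] q [ 0.49  0.49 -0.64  2.    0.4   0.74  0.61] F [-0.6 -0.  -0.8] M [0.01 0.1  0.02] op 0.414
seat xyz of tcp [-0.059   0.0379  0.116 ]
theta 0.24 offset tool [-0.0019 -0.0006  0.0368]
-0.2 [-0.0056  0.0343  0.0265] yaw 30.6
0.0 [-0.0021  0.0189  0.0319] yaw 41.9
0.2 [-0.0016  0.0027  0.0361] yaw 53.9
0.4 [-0.0041 -0.0137  0.0389] yaw 66.5
0.6 [-0.0096 -0.0295  0.0401] yaw 79.5
0.8 [-0.0178 -0.0441  0.0398] yaw -267.3
1.0 [-0.0284 -0.057   0.0379] yaw -254.2
1.2 [-0.0409 -0.0676  0.0345] yaw -241.6
1.4 [-0.0549 -0.0756  0.0297] yaw -229.7
0 [[346.0, 263.0], [352.0, 239.0]]
0.1 [[333.0, 261.0], [336.0, 237.0]]
0.2 [[320.0, 260.0], [321.0, 236.0]]
0.3 [[308.0, 260.0], [306.0, 237.0]]
0.4 [[295.0, 262.0], [292.0, 239.0]]
```

View pics/w7.png

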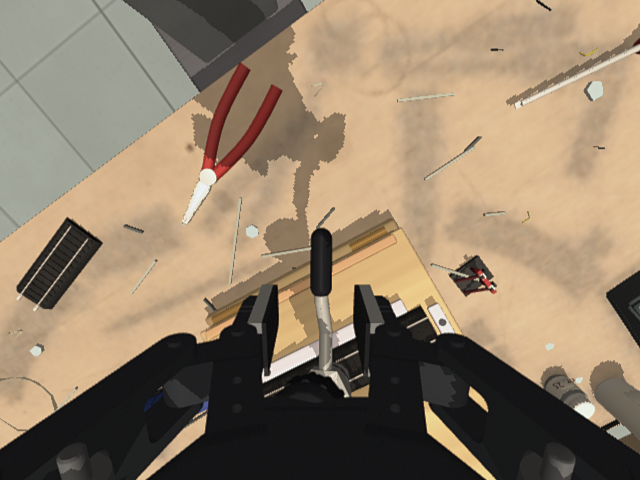

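Emit:
servo_tool([
  {"dx":0.004,"dy":0.002,"dz":0.02,"spin":3},
  {"dx":0.001,"dy":0,"dz":0.02,"spin":0},
  {"dx":0.001,"dy":0,"dz":0.015,"spin":0},
  {"dx":0,"dy":0,"dz":0,"spin":0},
])

```text
clock: 6.3
position: [0.4678, -0.0327, 0.0835]
ee_rot: [0.967, 2.973, 0.035]
contact_force: [-1.1, -0.0, -0.0]
opening: 0.41
```

```bash
python3 - <<'E'
from h import *
levnow(); m,p,d=shot("wrist","w8")
E
```

```text
t 6.3 p [ 0.4678 -0.0327  0.0835] yaw y 54.0 z [ 0.022  0.017 -1.   ] q [ 0.41  0.57 -0.54  2.08  0.49  0.59  0.47] F [-1.1 -0.  -0. ] M [-0.05 -0.03 -0.03] op 0.41
seat xyz of tcp [-0.0951  0.0418  0.0661]
theta 0.23 offset tool [-0.0099  0.0021 -0.0246]
-0.2 [-0.0118  0.0363 -0.035 ] yaw 30.6
0.0 [-0.0092  0.0207 -0.0294] yaw 41.9
0.2 [-0.0096  0.0045 -0.0251] yaw 53.9
0.4 [-0.013  -0.0116 -0.0223] yaw 66.5
0.6 [-0.0193 -0.0271 -0.021 ] yaw 79.5
0.8 [-0.0282 -0.0413 -0.0213] yaw -267.3
1.0 [-0.0394 -0.0537 -0.0232] yaw -254.2
1.2 [-0.0524 -0.0636 -0.0267] yaw -241.6
1.4 [-0.0668 -0.0709 -0.0315] yaw -229.7
```

View pics/w8.png

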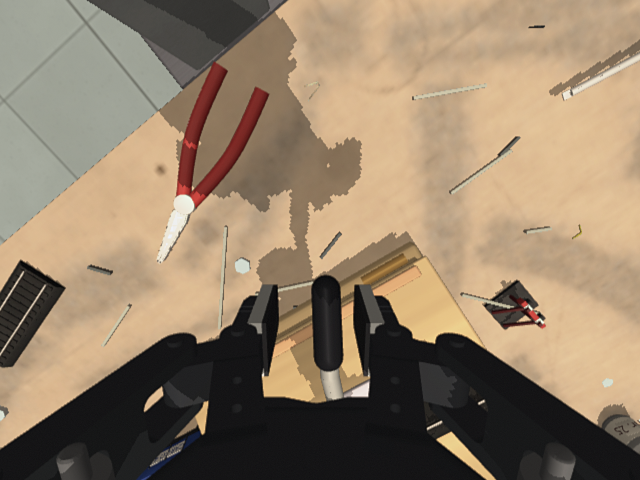

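Emit:
servo_tool([
  {"dx":-0.004,"dy":0.003,"dz":0,"spin":0},
  {"dx":0,"dy":0,"dz":0,"spin":0},
  {"dx":0,"dy":0,"dz":0,"spin":0},
], claw=0.005, newtons=30)

```text
clock: 6.72
position: [0.4747, -0.032, 0.0846]
ee_rot: [0.964, 2.97, 0.039]
contact_force: [-0.3, 0.3, -3.4]
opening: 0.142
```

```bash
python3 - <<'E'
from h import *
levnow()
E
```

```text
t 6.72 p [ 0.4747 -0.032   0.0846] yaw y 54.0 z [ 0.025  0.018 -1.   ] q [ 0.41  0.58 -0.55  2.06  0.49  0.6   0.47] F [-0.3  0.3 -3.4] M [0.11 0.01 0.07] op 0.142
seat xyz of tcp [-0.0887  0.043   0.0637]
theta 0.19 offset tool [-0.0044  0.0008 -0.0243]
-0.2 [-0.0068  0.0318 -0.0339] yaw 30.6
0.0 [-0.0041  0.0162 -0.0284] yaw 41.9
0.2 [-0.0045 -0.0001 -0.0242] yaw 53.9
0.4 [-0.0079 -0.0162 -0.0214] yaw 66.5
0.6 [-0.0141 -0.0317 -0.0201] yaw 79.5
0.8 [-0.023  -0.0459 -0.0204] yaw -267.3
1.0 [-0.0342 -0.0583 -0.0224] yaw -254.2
1.2 [-0.0473 -0.0683 -0.0258] yaw -241.6
1.4 [-0.0616 -0.0755 -0.0307] yaw -229.7
```

Emit:
servo_tool([
  {"dx":-0.0025,"dy":-0.014,"dz":0.002,"spin":-10},
  {"dx":-0.0025,"dy":-0.014,"dz":0.0015,"spin":-10},
  {"dx":-0.0025,"dy":-0.014,"dz":0.001,"spin":-10},
  {"dx":0,"dy":0,"dz":0,"spin":0},
])

```text
clock: 7.22
position: [0.4618, -0.0686, 0.0806]
ee_rot: [0.13, 3.115, 0.037]
contact_force: [1.6, -3.0, -3.1]
opening: 0.133
```

```bash
python3 - <<'E'
from h import *
levnow()
E
```

```text
t 7.22 p [ 0.4618 -0.0686  0.0806] yaw y 85.2 z [ 0.024  0.023 -0.999] q [ 0.59  0.61 -0.71  2.08  0.64  0.64  0.95] F [ 1.6 -3.  -3.1] M [-0.97 -0.32 -0.07] op 0.133
seat xyz of tcp [-0.0996  0.0056  0.0653]
theta 0.63 offset tool [-0.0053  0.0007 -0.0231]
-0.2 [-0.0321  0.0615 -0.0367] yaw 30.6
0.0 [-0.0217  0.0495 -0.0313] yaw 41.9
0.2 [-0.0136  0.0354 -0.0271] yaw 53.9
0.4 [-0.0082  0.0198 -0.0243] yaw 66.5
0.6 [-0.0055  0.0033 -0.0231] yaw 79.5
0.8 [-0.0058 -0.0135 -0.0235] yaw -267.3
1.0 [-0.0089 -0.0299 -0.0255] yaw -254.2
1.2 [-0.0149 -0.0451 -0.0291] yaw -241.6
1.4 [-0.0234 -0.0587 -0.034 ] yaw -229.7
```

Emit:
servo_tool([
  {"dx":-0.002,"dy":-0.015,"dz":0,"spin":-8},
  {"dx":0,"dy":0,"dz":0,"spin":0},
])

```text
clock: 7.48
position: [0.4606, -0.0843, 0.0808]
ee_rot: [-0.092, 3.118, 0.032]
contact_force: [1.5, -6.2, -3.3]
opening: 0.132
```

Emit:
servo_tool([
  {"dx":0,"dy":0,"dz":0,"spin":0},
  {"dx":0,"dy":0,"dz":0,"spin":0},
  {"dx":0,"dy":0,"dz":-0.04,"spin":0},
  {"dx":0,"dy":0,"dz":-0.04,"spin":0},
  {"dx":0,"dy":0,"dz":-0.04,"spin":0},
  {"dx":0,"dy":0,"dz":0,"spin":0},
], claw=0.04)

```text
clock: 8.22
position: [0.4595, -0.0834, 0.2049]
ee_rot: [-0.094, 3.115, 0.035]
contact_force: [0.4, 0.4, 0.0]
opening: 0.465
```

```bash
python3 - <<'E'
from h import *
levnow(); m,p,d=shot("wrist","w9");print(proj("wrist",[W([0,0,.104]),W([0,0,.092]),W([0,0,.017])],m))
for t in (.6,.7,.8,.9,1.0): print(t,proj("wrist",[lev(t),lev(t,r=.0995)],m).round(0).tolist())
E
```

```text
t 8.22 p [ 0.4595 -0.0834  0.2049] yaw y 93.5 z [ 0.024  0.023 -0.999] q [ 0.81  0.46 -0.94  1.93  0.44  0.94  1.29] F [0.4 0.4 0. ] M [ 0.    0.07 -0.  ] op 0.465
seat xyz of tcp [-0.0385 -0.0093  0.1737]
theta 0.8 offset tool [-0.0038 -0.0023  0.1011]
-0.2 [-0.0406  0.0681  0.088 ] yaw 30.6
0.0 [-0.0286  0.0577  0.0935] yaw 41.9
0.2 [-0.0186  0.045   0.0977] yaw 53.9
0.4 [-0.0109  0.0303  0.1004] yaw 66.5
0.6 [-0.0059  0.0143  0.1016] yaw 79.5
0.8 [-0.0038 -0.0023  0.1011] yaw -267.3
1.0 [-0.0046 -0.0189  0.0991] yaw -254.2
1.2 [-0.0083 -0.0349  0.0956] yaw -241.6
1.4 [-0.0147 -0.0496  0.0907] yaw -229.7
[[316.40681546 344.49341258]
 [315.04624207 342.9654909 ]
 [308.76824309 335.91530841]]
0.6 [[334.0, 239.0], [338.0, 221.0]]
0.7 [[324.0, 237.0], [326.0, 219.0]]
0.8 [[314.0, 236.0], [314.0, 218.0]]
0.9 [[304.0, 237.0], [302.0, 219.0]]
1.0 [[294.0, 238.0], [291.0, 220.0]]
```

View pics/w9.png

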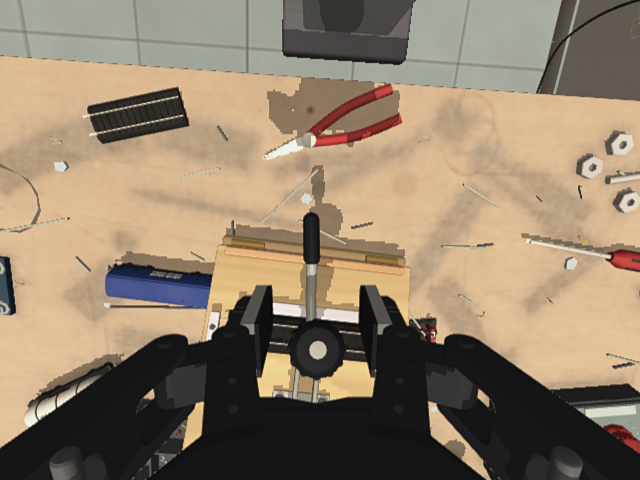

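```bash
cat >> h.py <<'E'
def seatpts(n,d,m=None):
    P=pts(n,d>0,d,m); return (P-SEAT)@F
def prof(n,d,m=None):
    q=seatpts(n,d,m); r=np.hypot(q[:,0],q[:,1])
    for a,b in ((0,.004),(.004,.008),(.008,.012),(.012,.016),(.016,.020)):
        k=(r>=a)&(r<b)&(q[:,2]>.08); 
        print(n,a,k.sum(),"h med",np.round(np.median(q[k,2])*1000,2),np.round(np.percentile(q[k,2],[10,90])*1000,1))
    k=(np.abs(q[:,0]-.05)<.05)&(np.abs(q[:,1])>.03)&(np.abs(q[:,1])<.07)&(q[:,0]>.03); print(" board",np.median(q[k,2])*1000,k.sum())
    k=(np.abs(q[:,0])<.01)&(np.abs(q[:,1])>.03)&(np.abs(q[:,1])<.07)&(q[:,2]<.03); print(" track",np.median(q[k,2])*1000,k.sum())
    k=(q[:,2]>.09)&(r<.03); 
    return q
E
python3 - <<'E'
from h import *
import pickle
for n in("top","side"): prof(n,np.load(f"pics/{n}0.npy"))
prof("wrist",np.load("pics/w9.npy"),pickle.load(open("pics/w9.pkl","rb")))
prof("wrist",np.load("pics/w1.npy"),pickle.load(open("pics/w1.pkl","rb")))
E
```

```text
top 0 10 h med 119.24 [117.1 122. ]
top 0.004 35 h med 118.64 [116.4 121.7]
top 0.008 56 h med 118.81 [116.  121.5]
top 0.012 67 h med 117.83 [114.5 120.8]
top 0.016 122 h med 114.31 [102.7 118.7]
 board -0.06726316773043728 1351
 track 7.620238660729695 302
side 0 16 h med 118.71 [117.3 120.5]
side 0.004 49 h med 118.22 [116.6 120.5]
side 0.008 84 h med 117.89 [116.1 119.5]
side 0.012 95 h med 117.61 [115.7 119.4]
side 0.016 119 h med 115.29 [112.2 118. ]
 board 0.10507892276630228 1409
 track 6.194937328427669 278
wrist 0 3271 h med 286.27 [269.2 292. ]
wrist 0.004 4037 h med 276.65 [264.2 291.4]
wrist 0.008 3835 h med 272.06 [117.4 281.9]
wrist 0.012 3900 h med 269.73 [116.8 282.1]
wrist 0.016 3261 h med 264.26 [114.3 280.7]
 board -0.6101835728174522 1458
 track 5.325485577225788 539
wrist 0 72 h med 117.78 [116.9 118.8]
wrist 0.004 230 h med 117.36 [116.3 118.5]
wrist 0.008 374 h med 117.07 [116.1 118. ]
wrist 0.012 517 h med 116.86 [115.3 117.9]
wrist 0.016 500 h med 114.64 [112.7 116.6]
 board 319.32683616099916 15719
 track 5.469984978679824 1196
```

```bash
python3 - <<'E'
from h import *
import pickle
for n,f in (("top","top0"),("side","side0"),("wrist","w1"),("wrist","w9"),("wrist","w7"),("wrist","w2")):
    d=np.load(f"pics/{f}.npy"); m=pickle.load(open(f"pics/{f}.pkl","rb")) if n=="wrist" else None
    q=seatpts(n,d,m); q=q[(q[:,2]<.13)&(q[:,2]>-.01)]; r=np.hypot(q[:,0],q[:,1])
    out=[f]
    for nm,k in dict(board=(np.abs(q[:,1])>.03)&(np.abs(q[:,1])<.08)&(q[:,0]>.03)&(q[:,0]<.1)&(q[:,2]<.015),
      low=(np.abs(q[:,1])>.03)&(np.abs(q[:,1])<.08)&(q[:,0]<-.04)&(q[:,0]>-.06)&(q[:,2]<.015),
      arm=(np.abs(q[:,1])<.015)&(q[:,0]>.03)&(q[:,0]<.055)&(q[:,2]>.035)&(q[:,2]<.06),
      fence=(np.abs(q[:,1])<.06)&(np.abs(q[:,1])>.025)&(q[:,0]>-.028)&(q[:,0]<-.022)&(q[:,2]<.02),
      ann=(r>.007)&(r<.015)&(q[:,2]>.09),but=(r<.005)&(q[:,2]>.09)).items():
        out.append((nm,int(k.sum()),*(np.round(np.percentile(q[k,2],[15,50,85])*1000,1) if k.sum() else [])))
    k=(q[:,2]>.110)&(r<.03); out.append(("knobxy",q[k,:2].mean(0).round(4).tolist(), ((q[k,:2].max(0)+q[k,:2].min(0))/2).round(4).tolist()))
    print(*out,sep="\n  ")
E
```

```text
top0
  ('board', 1330, np.float64(-1.8), np.float64(0.7), np.float64(3.3))
  ('low', 351, np.float64(-1.7), np.float64(0.9), np.float64(3.5))
  ('arm', 47, np.float64(49.0), np.float64(50.6), np.float64(53.3))
  ('fence', 73, np.float64(3.8), np.float64(6.4), np.float64(9.6))
  ('ann', 121, np.float64(116.1), np.float64(118.6), np.float64(120.7))
  ('but', 17, np.float64(117.7), np.float64(119.3), np.float64(121.5))
  ('knobxy', [0.0014, 0.0011], [-0.0007, 0.0009])
side0
  ('board', 1756, np.float64(-1.7), np.float64(0.1), np.float64(1.7))
  ('low', 494, np.float64(-1.7), np.float64(0.1), np.float64(1.8))
  ('arm', 98, np.float64(43.5), np.float64(49.3), np.float64(51.6))
  ('fence', 102, np.float64(4.3), np.float64(5.7), np.float64(7.7))
  ('ann', 167, np.float64(116.3), np.float64(117.9), np.float64(119.3))
  ('but', 23, np.float64(117.4), np.float64(118.3), np.float64(120.3))
  ('knobxy', [0.0016, 0.0039], [0.0014, 0.0025])
w1
  ('board', 4591, np.float64(-1.6), np.float64(-0.7), np.float64(0.3))
  ('low', 1157, np.float64(-1.6), np.float64(-0.7), np.float64(0.2))
  ('arm', 263, n
[... 924 characters left out ...]
t64(0.0))
  ('arm', 0)
  ('fence', 254, np.float64(4.8), np.float64(5.5), np.float64(6.3))
  ('ann', 395, np.float64(115.8), np.float64(116.8), np.float64(117.7))
  ('but', 0)
  ('knobxy', [-0.0109, 0.0078], [-0.0098, 0.0048])
w2
  ('board', 1168, np.float64(-1.3), np.float64(-0.6), np.float64(0.2))
  ('low', 1252, np.float64(-1.4), np.float64(-0.7), np.float64(0.1))
  ('arm', 186, np.float64(42.0), np.float64(48.4), np.float64(50.1))
  ('fence', 102, np.float64(4.7), np.float64(5.4), np.float64(6.2))
  ('ann', 1174, np.float64(116.4), np.float64(117.2), np.float64(117.8))
  ('but', 186, np.float64(117.2), np.float64(117.9), np.float64(118.6))
  ('knobxy', [0.0034, 0.0032], [0.0022, 0.0003])
```

Emit:
servo_tool([
  {"dx":-0.035,"dy":0,"dz":-0.01,"spin":-9},
  {"dx":-0.033,"dy":-0.004,"dz":0,"spin":-9},
  {"dx":0,"dy":0,"dz":0,"spin":0},
], claw=0.06)

```text
clock: 8.65
position: [0.5244, -0.0781, 0.211]
ee_rot: [-0.598, 3.067, 0.03]
contact_force: [-1.6, -0.4, -1.4]
opening: 0.704
```

```bash
cat >> h.py <<'E'
def kn(h=.1055): return W([.001,0,h])
E
python3 - <<'E'
from h import *
p=kn();print(p);delta([p[0],p[1],.143])
E
```

```text
[ 0.52824241 -0.07888076  0.16566568]
t 8.65 p [ 0.5244 -0.0781  0.211 ] yaw y 112.1 z [ 0.012  0.022 -1.   ] q [ 0.74  0.59 -0.99  1.76  0.53  1.08  1.53] F [-1.6 -0.4 -1.4] M [ 0.01  0.07 -0.  ] op 0.704
tool delta [-0.0019 -0.0032  0.068 ]
```

Emit:
servo_tool([
  {"dx":-0.002,"dy":-0.003,"dz":0.025,"spin":0},
  {"dx":0,"dy":0,"dz":0.025,"spin":0},
  {"dx":0,"dy":0,"dz":0.015,"spin":0},
  {"dx":0,"dy":0,"dz":0,"spin":0},
])

```text
clock: 9.15
position: [0.5236, -0.0779, 0.1404]
ee_rot: [-0.598, 3.076, 0.033]
contact_force: [-0.4, -0.3, 0.2]
opening: 0.7
```

```bash
python3 - <<'E'
from h import *
p=kn();delta([p[0],p[1],.143]);shot("wrist","w10")
E
```

```text
t 9.15 p [ 0.5236 -0.0779  0.1404] yaw y 112.0 z [ 0.003  0.022 -1.   ] q [ 0.69  0.67 -0.92  1.84  0.62  0.95  1.45] F [-0.4 -0.3  0.2] M [-0.01  0.03 -0.03] op 0.7
tool delta [-0.004  -0.0026 -0.0026]
```

View pics/w10.png

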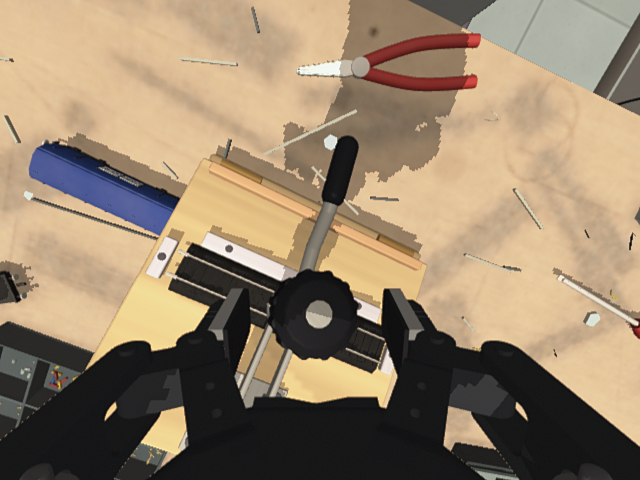

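Emit:
servo_tool([
  {"dx":-0.004,"dy":-0.002,"dz":0,"spin":0},
  {"dx":0,"dy":0,"dz":0,"spin":0},
])

```text
clock: 9.45
position: [0.53, -0.078, 0.1428]
ee_rot: [-0.597, 3.072, 0.031]
contact_force: [0.6, 0.5, 0.4]
opening: 0.702
```

Emit:
servo_tool([
  {"dx":0,"dy":0,"dz":0,"spin":0},
  {"dx":0,"dy":0,"dz":0,"spin":0},
  {"dx":0,"dy":0,"dz":0,"spin":0},
], claw=0.03, newtons=35)

```text
clock: 9.82
position: [0.5299, -0.0763, 0.144]
ee_rot: [-0.596, 3.071, 0.033]
contact_force: [0.1, 0.8, -1.3]
opening: 0.446
```

```bash
python3 - <<'E'
from h import *
p=kn();delta([p[0],p[1],.140]);shot("wrist","w11")
E
```

```text
t 9.82 p [ 0.5299 -0.0763  0.144 ] yaw y 112.0 z [ 0.009  0.023 -1.   ] q [ 0.69  0.67 -0.92  1.82  0.62  0.96  1.46] F [ 0.1  0.8 -1.3] M [ 0.05  0.03 -0.15] op 0.446
tool delta [ 0.0026 -0.0018  0.0039]
```

View pics/w11.png

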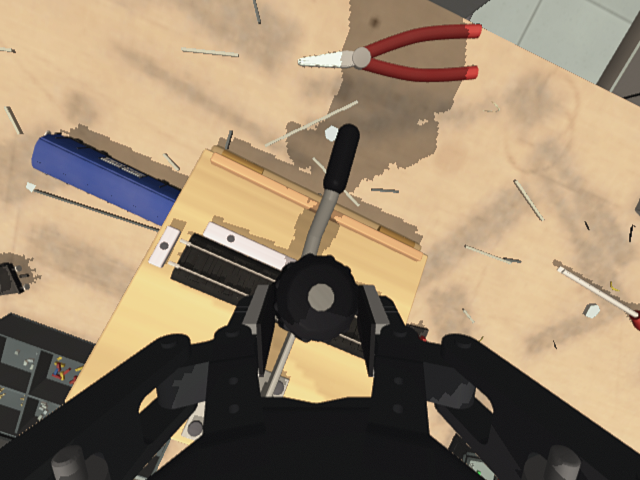

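Emit:
servo_tool([
  {"dx":-0.0005,"dy":-0.0004,"dz":0.0005,"spin":8.7},
  {"dx":-0.0005,"dy":-0.0004,"dz":0.0006,"spin":8.7},
  {"dx":-0.0005,"dy":-0.0004,"dz":0.0006,"spin":8.7},
])

```text
clock: 10.25
position: [0.5318, -0.077, 0.1429]
ee_rot: [0.127, 3.13, 0.037]
contact_force: [4.6, 1.5, -7.9]
opening: 0.441
```

```bash
python3 - <<'E'
from h import *
p=kn();delta([p[0],p[1],.140]);shot("wrist","w12")
E
```

```text
t 10.25 p [ 0.5318 -0.077   0.1429] yaw y 85.4 z [ 0.01   0.023 -1.   ] q [ 0.62  0.63 -0.79  1.82  0.53  0.91  1.08] F [ 4.6  1.5 -7.9] M [ 0.91 -1.    0.43] op 0.441
tool delta [ 0.0034 -0.0023  0.0028]
```

View pics/w12.png

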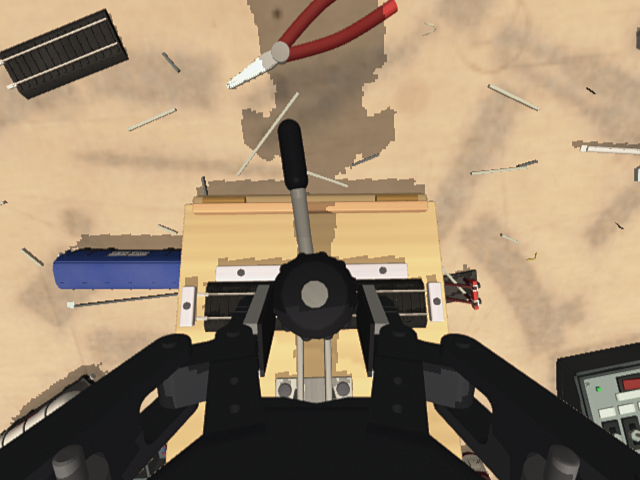

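```bash
cat >> h.py <<'E'
import pickle
def knobh(f,n="wrist"):
    d=np.load(f"pics/{f}.npy"); m=pickle.load(open(f"pics/{f}.pkl","rb"))
    q=seatpts(n,d,m); q=q[(q[:,2]<.125)&(q[:,2]>-.01)]; r=np.hypot(q[:,0]-.0015,q[:,1])
    b=(np.abs(q[:,1])>.03)&(np.abs(q[:,1])<.09)&(q[:,2]<.015)&(((q[:,0]>.03)&(q[:,0]<.1))|((q[:,0]<-.04)&(q[:,0]>-.06)))
    a=(r>.007)&(r<.015)&(q[:,2]>.095)
    bh=np.median(q[b,2])*1000;ah=np.median(q[a,2])*1000
    print(f,"board",bh.round(2),b.sum(),"ann",ah.round(2),a.sum(),"rel",(ah-bh).round(2),"turn from 117.7:",((117.7-(ah-bh))/5).round(3))
E
python3 -c "
from h import *
for f in('w2','w9','w10','w11','w12'): knobh(f)"
```

```text
w2 board -0.69 3314 ann 117.19 1227 rel 117.87 turn from 117.7: -0.034
w9 board -0.62 3112 ann 117.07 1252 rel 117.69 turn from 117.7: 0.002
w10 board -0.64 7865 ann 117.03 2884 rel 117.68 turn from 117.7: 0.004
w11 board -0.66 10186 ann 117.07 2801 rel 117.73 turn from 117.7: -0.006
w12 board -0.67 5505 ann 115.71 2881 rel 116.38 turn from 117.7: 0.265
```

Emit:
servo_tool([
  {"dx":-0.0005,"dy":-0.0004,"dz":0.002,"spin":9},
  {"dx":-0.0005,"dy":-0.0004,"dz":0.001,"spin":9},
  {"dx":-0.0005,"dy":-0.0004,"dz":0.001,"spin":9},
  {"dx":0,"dy":0,"dz":0,"spin":0},
])

```text
clock: 10.8
position: [0.5338, -0.0799, 0.1411]
ee_rot: [0.863, 3.014, 0.033]
contact_force: [-2.3, -1.2, -0.3]
opening: 0.446
```

```bash
python3 - <<'E'
from h import *
p=kn();delta([p[0],p[1],.140]);shot("wrist","w13");knobh("w13")
E
```

```text
t 10.8 p [ 0.5338 -0.0799  0.1411] yaw y 58.0 z [ 0.012  0.019 -1.   ] q [ 0.54  0.6  -0.65  1.82  0.44  0.86  0.7 ] F [-2.3 -1.2 -0.3] M [0.17 0.1  0.16] op 0.446
tool delta [ 0.0053 -0.0021  0.0011]
w13 board -0.64 11246 ann 114.08 2853 rel 114.72 turn from 117.7: 0.595
```

Emit:
servo_tool([
  {"dx":0,"dy":0,"dz":0,"spin":0},
  {"dx":0,"dy":0,"dz":0,"spin":0},
  {"dx":0.0,"dy":0,"dz":0,"spin":-10},
  {"dx":0,"dy":0,"dz":0,"spin":-10},
  {"dx":0,"dy":0,"dz":0,"spin":-10},
  {"dx":0,"dy":0,"dz":0,"spin":-10},
  {"dx":0,"dy":0,"dz":0,"spin":-10},
  {"dx":0,"dy":0,"dz":0,"spin":-8},
  {"dx":0,"dy":0,"dz":0,"spin":0},
], claw=0.06)

```text
clock: 11.98
position: [0.5361, -0.0815, 0.1392]
ee_rot: [-0.757, 3.03, 0.026]
contact_force: [-0.7, 0.7, -0.6]
opening: 0.704
```

```bash
python3 - <<'E'
from h import *
p=kn(.1025);print(p);delta([p[0],p[1],.138]);shot("wrist","w14");knobh("w14")
E
```

```text
[ 0.52973876 -0.07898539  0.1630676 ]
t 11.97 p [ 0.5361 -0.0815  0.1392] yaw y 118.1 z [ 0.014  0.021 -1.   ] q [ 0.7   0.69 -0.94  1.82  0.65  0.96  1.54] F [-0.7  0.7 -0.6] M [ 0.01  0.05 -0.  ] op 0.704
tool delta [0.0045 0.0052 0.0011]
w14 board -0.66 10869 ann 114.04 2828 rel 114.7 turn from 117.7: 0.599
```

View pics/w14.png

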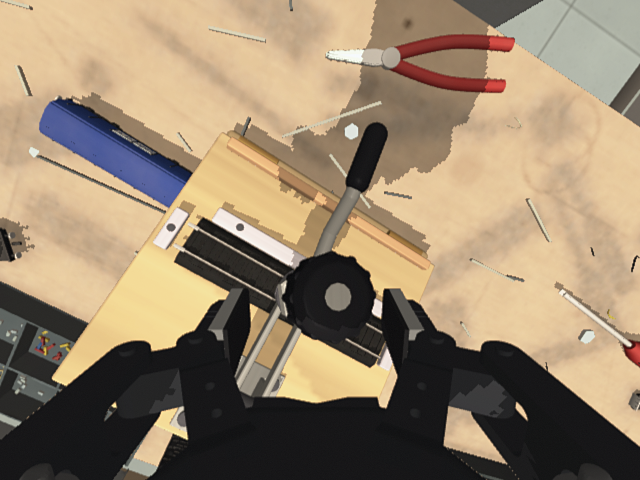

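Emit:
servo_tool([
  {"dx":0.005,"dy":0.0055,"dz":0,"spin":0},
  {"dx":0,"dy":0,"dz":0,"spin":0},
])

```text
clock: 12.28
position: [0.5286, -0.0787, 0.1391]
ee_rot: [-0.753, 3.031, 0.026]
contact_force: [0.7, -0.6, -0.3]
opening: 0.703
```

Emit:
servo_tool([
  {"dx":0,"dy":0,"dz":0,"spin":0},
  {"dx":0,"dy":0,"dz":0,"spin":0},
  {"dx":0,"dy":0,"dz":0,"spin":0},
], claw=0.03, newtons=45)

```text
clock: 12.65
position: [0.5282, -0.0778, 0.1399]
ee_rot: [-0.752, 3.031, 0.026]
contact_force: [-0.2, -0.3, -0.4]
opening: 0.45
```

```bash
python3 - <<'E'
from h import *
p=kn(.1025);delta([p[0],p[1],.138])
E
```

```text
t 12.65 p [ 0.5282 -0.0778  0.1399] yaw y 117.9 z [ 0.014  0.02  -1.   ] q [ 0.7   0.68 -0.94  1.84  0.65  0.95  1.53] F [-0.2 -0.3 -0.4] M [ 0.09  0.15 -0.02] op 0.45
tool delta [-0.0008 -0.0018  0.0019]
```

Emit:
servo_tool([
  {"dx":-0.0003,"dy":0,"dz":0.001,"spin":10.3},
  {"dx":-0.0003,"dy":0,"dz":0.001,"spin":10.3},
  {"dx":-0.0003,"dy":0,"dz":0.001,"spin":10.3},
  {"dx":-0.0003,"dy":0,"dz":0.001,"spin":10.3},
  {"dx":-0.0003,"dy":0,"dz":0.001,"spin":10.3},
  {"dx":-0.0003,"dy":0,"dz":0.001,"spin":10.3},
  {"dx":0,"dy":0,"dz":0,"spin":0},
])

```text
clock: 13.52
position: [0.534, -0.0772, 0.1366]
ee_rot: [0.942, 2.978, 0.04]
contact_force: [-3.0, -2.0, 2.3]
opening: 0.44
```

```bash
python3 - <<'E'
from h import *
p=kn(.0995);delta([p[0],p[1],.136]);shot("wrist","w15");knobh("w15")
E
```

```text
t 13.53 p [ 0.534  -0.0772  0.1366] yaw y 54.9 z [ 0.025  0.019 -1.   ] q [ 0.53  0.59 -0.63  1.84  0.44  0.83  0.64] F [-3.  -2.   2.3] M [ 0.55 -0.01  0.44] op 0.44
tool delta [ 0.0012 -0.0032  0.0004]
w15 board -0.67 11912 ann 110.51 3025 rel 111.18 turn from 117.7: 1.303
```

Emit:
servo_tool([
  {"dx":0,"dy":0,"dz":0.001,"spin":8},
  {"dx":0,"dy":0,"dz":0.001,"spin":8},
  {"dx":0,"dy":0,"dz":0,"spin":0},
])

```text
clock: 13.95
position: [0.5322, -0.0773, 0.1376]
ee_rot: [1.355, 2.82, 0.038]
contact_force: [-0.8, -1.2, 0.1]
opening: 0.442
```

```bash
python3 - <<'E'
from h import *
p=kn(.0985);delta([p[0],p[1],.136]);shot("wrist","w16");knobh("w16")
E
```

```text
t 13.95 p [ 0.5322 -0.0773  0.1376] yaw y 38.7 z [ 0.022  0.016 -1.   ] q [ 0.48  0.57 -0.55  1.84  0.38  0.81  0.41] F [-0.8 -1.2  0.1] M [ 0.18 -0.    0.21] op 0.442
tool delta [-0.0011 -0.0015  0.0016]
w16 board -0.7 14837 ann 109.46 2817 rel 110.17 turn from 117.7: 1.506
```

Emit:
servo_tool([
  {"dx":0,"dy":0,"dz":0,"spin":0},
  {"dx":0,"dy":0,"dz":0,"spin":0},
  {"dx":0,"dy":0,"dz":-0.04,"spin":0},
  {"dx":0,"dy":0,"dz":-0.04,"spin":0},
  {"dx":0,"dy":0,"dz":0,"spin":-10},
  {"dx":0,"dy":0,"dz":0,"spin":-10},
  {"dx":0,"dy":0,"dz":0,"spin":-10},
  {"dx":0.035,"dy":0,"dz":0,"spin":-10},
  {"dx":0.035,"dy":0,"dz":0,"spin":-10},
  {"dx":0,"dy":0,"dz":0,"spin":-4},
  {"dx":0,"dy":0,"dz":0,"spin":0},
], claw=0.06)

```text
clock: 15.38
position: [0.4646, -0.0603, 0.215]
ee_rot: [-0.121, 3.113, 0.032]
contact_force: [0.7, -0.8, -0.6]
opening: 0.702
```

```bash
python3 - <<'E'
from h import *
levnow(); m,p,d=shot("wrist","w17");knobh("w17")
for t in (.7,.8,.9): print(t,proj("wrist",[lev(t),lev(t,r=.0995)],m).round(0).tolist())
E
```

```text
t 15.38 p [ 0.4646 -0.0603  0.215 ] yaw y 94.4 z [ 0.025  0.022 -0.999] q [ 0.75  0.44 -0.92  1.92  0.41  0.96  1.29] F [ 0.7 -0.8 -0.6] M [-0.02  0.02 -0.04] op 0.702
seat xyz of tcp [-0.0304  0.0141  0.1806]
theta 0.53 offset tool [-0.0004 -0.0028  0.1107]
-0.2 [-0.0345  0.0447  0.0973] yaw 30.6
0.0 [-0.0223  0.0346  0.1028] yaw 41.9
0.2 [-0.012  0.022  0.107] yaw 53.9
0.4 [-0.0041  0.0074  0.1098] yaw 66.5
0.6 [ 0.0011 -0.0084  0.111 ] yaw 79.5
0.8 [ 0.0036 -0.025   0.1106] yaw -267.3
1.0 [ 0.0031 -0.0417  0.1086] yaw -254.2
1.2 [-0.0004 -0.0577  0.1051] yaw -241.6
1.4 [-0.0066 -0.0725  0.1002] yaw -229.7
w17 board -0.65 4854 ann 109.41 1106 rel 110.07 turn from 117.7: 1.527
0.7 [[297.0, 226.0], [300.0, 209.0]]
0.8 [[288.0, 225.0], [288.0, 208.0]]
0.9 [[278.0, 225.0], [276.0, 208.0]]
```

View pics/w17.png

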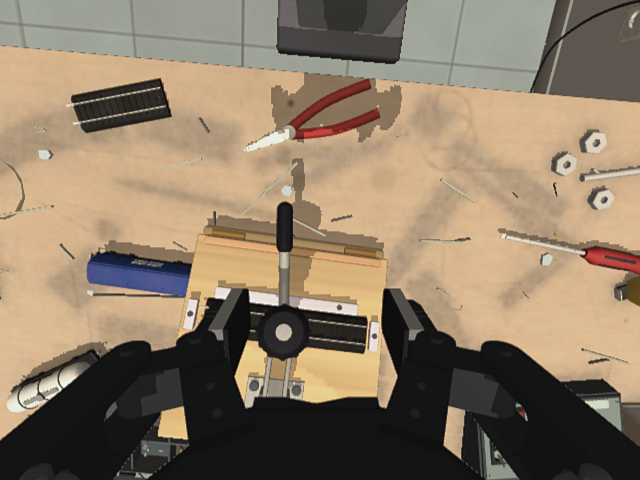

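Emit:
servo_tool([
  {"dx":0.008,"dy":-0.026,"dz":0.02,"spin":0},
  {"dx":0,"dy":0,"dz":0.03,"spin":0},
  {"dx":0,"dy":0,"dz":0.03,"spin":0},
  {"dx":0,"dy":0,"dz":0,"spin":0},
], claw=0.035)

```text
clock: 15.92
position: [0.4639, -0.0861, 0.1326]
ee_rot: [-0.11, 3.11, 0.033]
contact_force: [-0.5, -0.1, 1.0]
opening: 0.408
```

```bash
python3 - <<'E'
from h import *
levnow(); m,p,d=shot("wrist","w18")
for t in (.7,.8,.9): print(t,proj("wrist",[lev(t),lev(t,r=.0995)],m).round(0).tolist())
E
```

```text
t 15.93 p [ 0.4639 -0.0861  0.1326] yaw y 94.1 z [ 0.029  0.022 -0.999] q [ 0.71  0.55 -0.81  2.02  0.55  0.77  1.22] F [-0.5 -0.1  1. ] M [ 0.01  0.04 -0.  ] op 0.408
seat xyz of tcp [-0.0707 -0.0117  0.1087]
theta 0.83 offset tool [-0.0011 -0.0002  0.0286]
-0.2 [-0.0389  0.0723  0.0157] yaw 30.6
0.0 [-0.0267  0.0621  0.0211] yaw 41.9
0.2 [-0.0166  0.0494  0.0253] yaw 53.9
0.4 [-0.0087  0.0348  0.028 ] yaw 66.5
0.6 [-0.0036  0.0189  0.0292] yaw 79.5
0.8 [-0.0012  0.0023  0.0288] yaw -267.3
1.0 [-0.0019 -0.0143  0.0268] yaw -254.2
1.2 [-0.0054 -0.0303  0.0233] yaw -241.6
1.4 [-0.0118 -0.0451  0.0184] yaw -229.7
0.7 [[335.0, 265.0], [337.0, 241.0]]
0.8 [[321.0, 264.0], [321.0, 240.0]]
0.9 [[308.0, 264.0], [305.0, 240.0]]
```

View pics/w18.png

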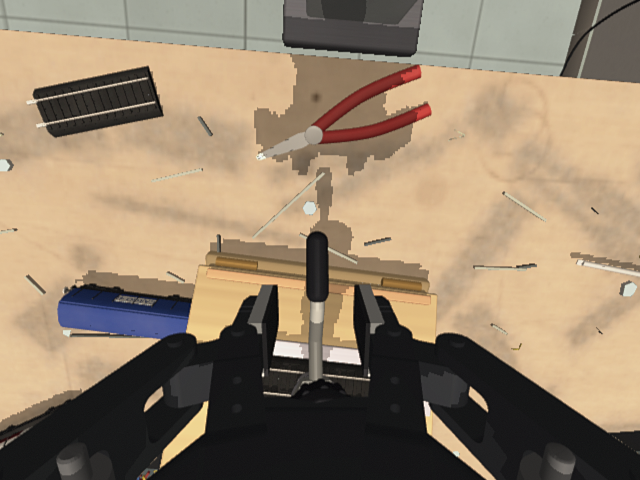

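Emit:
servo_tool([
  {"dx":0.004,"dy":0,"dz":0.02,"spin":0},
  {"dx":0.001,"dy":0,"dz":0.018,"spin":0},
  {"dx":0.001,"dy":0,"dz":0.012,"spin":0},
  {"dx":0,"dy":0,"dz":0,"spin":0},
])

```text
clock: 16.48
position: [0.4668, -0.0847, 0.0874]
ee_rot: [-0.107, 3.095, 0.03]
contact_force: [0.2, -0.8, -0.3]
opening: 0.407
```

```bash
python3 - <<'E'
from h import *
levnow(); m,p,d=shot("wrist","w19")
E
```

```text
t 16.48 p [ 0.4668 -0.0847  0.0874] yaw y 94.0 z [ 0.044  0.021 -0.999] q [ 0.64  0.61 -0.73  2.07  0.65  0.64  1.12] F [ 0.2 -0.8 -0.3] M [-0.02  0.05 -0.03] op 0.407
seat xyz of tcp [-0.0909 -0.0101  0.0681]
theta 0.82 offset tool [ 0.0002  0.0004 -0.0166]
-0.2 [-0.0376  0.0721 -0.0292] yaw 30.6
0.0 [-0.0254  0.0618 -0.0239] yaw 41.9
0.2 [-0.0152  0.0491 -0.0199] yaw 53.9
0.4 [-0.0073  0.0345 -0.0172] yaw 66.5
0.6 [-0.0021  0.0186 -0.0161] yaw 79.5
0.8 [ 0.0001  0.002  -0.0165] yaw -267.3
1.0 [-0.0006 -0.0146 -0.0185] yaw -254.2
1.2 [-0.0042 -0.0306 -0.0219] yaw -241.6
1.4 [-0.0106 -0.0454 -0.0266] yaw -229.7
```

View pics/w19.png

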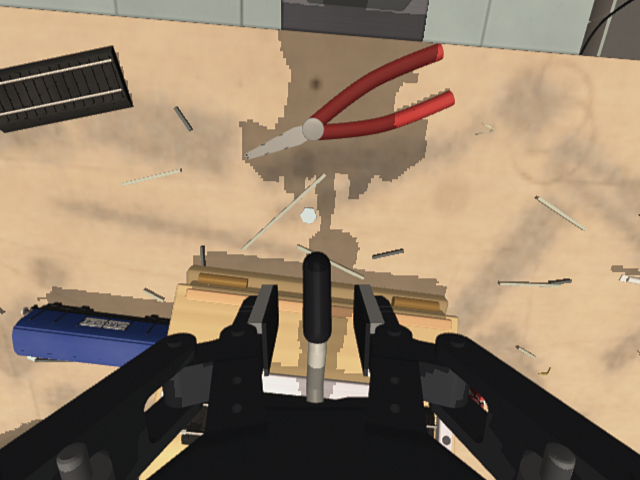

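Down 6 mm, outward 4 mm, then grip.

Emit:
servo_tool([
  {"dx":0.005,"dy":0,"dz":0.006,"spin":0},
  {"dx":0,"dy":0,"dz":0,"spin":0},
])

```text
clock: 16.77
position: [0.4632, -0.085, 0.0824]
ee_rot: [-0.106, 3.091, 0.029]
contact_force: [-0.9, -0.4, 0.1]
opening: 0.409
```

Emit:
servo_tool([
  {"dx":0,"dy":0,"dz":0,"spin":0},
  {"dx":0,"dy":0,"dz":0,"spin":0},
], claw=0.005, newtons=35)

```text
clock: 17.02
position: [0.4632, -0.0848, 0.083]
ee_rot: [-0.107, 3.091, 0.029]
contact_force: [-1.0, 0.8, 2.6]
opening: 0.111
```

```bash
python3 - <<'E'
from h import *
levnow()
E
```

```text
t 17.02 p [ 0.4632 -0.0848  0.083 ] yaw y 94.0 z [ 0.048  0.02  -0.999] q [ 0.64  0.61 -0.72  2.09  0.66  0.62  1.11] F [-1.   0.8  2.6] M [0.09 0.35 0.05] op 0.111
seat xyz of tcp [-0.0962 -0.0105  0.0661]
theta 0.82 offset tool [-0.0037  0.0002 -0.0208]
-0.2 [-0.0415  0.0719 -0.0333] yaw 30.6
0.0 [-0.0293  0.0617 -0.0281] yaw 41.9
0.2 [-0.0191  0.049  -0.0241] yaw 53.9
0.4 [-0.0112  0.0344 -0.0214] yaw 66.5
0.6 [-0.006   0.0185 -0.0203] yaw 79.5
0.8 [-0.0038  0.0019 -0.0207] yaw -267.3
1.0 [-0.0045 -0.0147 -0.0226] yaw -254.2
1.2 [-0.0081 -0.0308 -0.026 ] yaw -241.6
1.4 [-0.0146 -0.0455 -0.0307] yaw -229.7
```

Emit:
servo_tool([
  {"dx":-0.001,"dy":0.014,"dz":0,"spin":10},
  {"dx":-0.001,"dy":0.014,"dz":0,"spin":10},
  {"dx":-0.001,"dy":0.014,"dz":-0.001,"spin":10},
  {"dx":0,"dy":0,"dz":0,"spin":0},
])

```text
clock: 17.52
position: [0.4642, -0.0485, 0.0874]
ee_rot: [0.733, 3.021, 0.023]
contact_force: [-0.3, 3.1, 3.5]
opening: 0.062
```

```bash
python3 - <<'E'
from h import *
levnow(); m,p,d=shot("wrist","w20")
E
```

```text
t 17.52 p [ 0.4642 -0.0485  0.0874] yaw y 62.7 z [ 0.035  0.007 -0.999] q [ 0.45  0.56 -0.56  2.09  0.52  0.59  0.62] F [-0.3  3.1  3.5] M [0.62 0.09 0.01] op 0.062
seat xyz of tcp [-0.0953  0.0258  0.0707]
theta 0.41 offset tool [-0.0074  0.0012 -0.0178]
-0.2 [-0.0136  0.0496 -0.0307] yaw 30.6
0.0 [-0.0086  0.0346 -0.0252] yaw 41.9
0.2 [-0.0064  0.0186 -0.0208] yaw 53.9
0.4 [-0.0073  0.0021 -0.0179] yaw 66.5
0.6 [-0.0111 -0.0142 -0.0165] yaw 79.5
0.8 [-0.0177 -0.0296 -0.0167] yaw -267.3
1.0 [-0.027  -0.0435 -0.0184] yaw -254.2
1.2 [-0.0384 -0.0554 -0.0217] yaw -241.6
1.4 [-0.0515 -0.0647 -0.0262] yaw -229.7
```

View pics/w20.png

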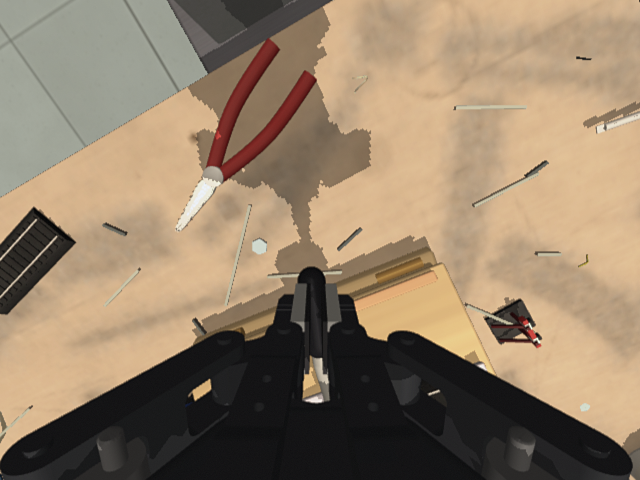

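Emit:
servo_tool([
  {"dx":0,"dy":0,"dz":0,"spin":0},
  {"dx":0,"dy":0,"dz":0,"spin":0},
  {"dx":-0.001,"dy":0.001,"dz":0.01,"spin":0},
  {"dx":0,"dy":0,"dz":0,"spin":0},
], claw=0.03)

```text
clock: 18.08
position: [0.4664, -0.0496, 0.0758]
ee_rot: [0.734, 3.021, 0.024]
contact_force: [-0.0, -0.2, 0.3]
opening: 0.354
```

```bash
python3 - <<'E'
from h import *
levnow(); m,p,d=shot("wrist","w21")
for t in (.3,.4,.5): print(t,proj("wrist",[lev(t),lev(t,r=.0995)],m).round(0).tolist())
E
```

```text
t 18.07 p [ 0.4664 -0.0496  0.0758] yaw y 62.7 z [ 0.035  0.007 -0.999] q [ 0.43  0.58 -0.54  2.1   0.54  0.56  0.61] F [-0.  -0.2  0.3] M [ 0.02  0.03 -0.01] op 0.354
seat xyz of tcp [-0.0991  0.0249  0.0596]
theta 0.41 offset tool [-0.0053  0.0015 -0.0294]
-0.2 [-0.0115  0.0498 -0.0423] yaw 30.6
0.0 [-0.0064  0.0348 -0.0367] yaw 41.9
0.2 [-0.0043  0.0188 -0.0324] yaw 53.9
0.4 [-0.0051  0.0023 -0.0295] yaw 66.5
0.6 [-0.009  -0.014  -0.0281] yaw 79.5
0.8 [-0.0156 -0.0294 -0.0283] yaw -267.3
1.0 [-0.0249 -0.0433 -0.03  ] yaw -254.2
1.2 [-0.0363 -0.0551 -0.0333] yaw -241.6
1.4 [-0.0494 -0.0645 -0.0379] yaw -229.7
0.3 [[340.0, 316.0], [341.0, 281.0]]
0.4 [[322.0, 316.0], [319.0, 282.0]]
0.5 [[304.0, 318.0], [299.0, 285.0]]
```

View pics/w21.png

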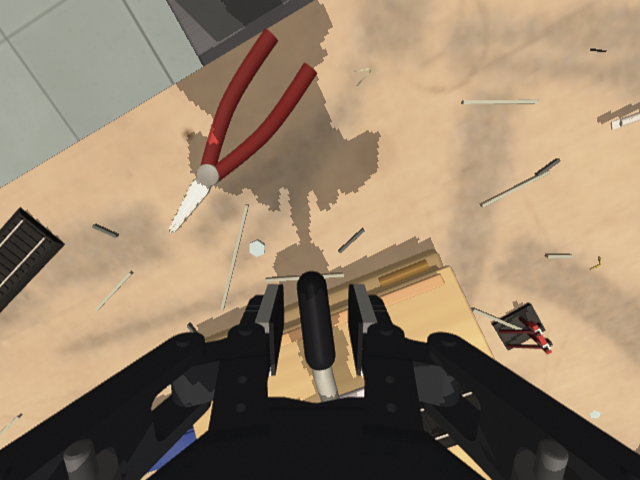

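Emit:
servo_tool([
  {"dx":0,"dy":0,"dz":0,"spin":0},
  {"dx":0,"dy":0,"dz":0,"spin":0},
  {"dx":-0.001,"dy":0.013,"dz":-0.001,"spin":7},
  {"dx":-0.001,"dy":0.013,"dz":-0.002,"spin":7},
  {"dx":0,"dy":0,"dz":0,"spin":0},
], claw=0.014, newtons=30)

```text
clock: 18.75
position: [0.4757, -0.0285, 0.0804]
ee_rot: [1.107, 2.917, 0.017]
contact_force: [2.6, 3.1, 1.3]
opening: 0.164
```

```bash
python3 - <<'E'
from h import *
levnow(); m,p,d=shot("wrist","w22")
for t in (0,.1,.2,.3,): print(t,proj("wrist",[lev(t),lev(t,r=.0995)],m).round(0).tolist())
E
```

```text
t 18.75 p [ 0.4757 -0.0285  0.0804] yaw y 48.5 z [ 0.024  0.003 -1.   ] q [ 0.34  0.57 -0.47  2.07  0.46  0.58  0.39] F [2.6 3.1 1.3] M [ 0.51 -0.42  0.13] op 0.164
seat xyz of tcp [-0.0901  0.0465  0.0596]
theta 0.14 offset tool [-0.0054  0.0017 -0.0296]
-0.2 [-0.0056  0.0287 -0.0385] yaw 30.6
0.0 [-0.0044  0.013  -0.0328] yaw 41.9
0.2 [-0.0063 -0.0031 -0.0284] yaw 53.9
0.4 [-0.0112 -0.0188 -0.0253] yaw 66.5
0.6 [-0.0189 -0.0336 -0.0238] yaw 79.5
0.8 [-0.0292 -0.0469 -0.0239] yaw -267.3
1.0 [-0.0415 -0.0581 -0.0256] yaw -254.2
1.2 [-0.0555 -0.0668 -0.0288] yaw -241.6
1.4 [-0.0705 -0.0727 -0.0334] yaw -229.7
0 [[345.0, 318.0], [349.0, 283.0]]
0.1 [[327.0, 316.0], [327.0, 282.0]]
0.2 [[310.0, 317.0], [307.0, 283.0]]
0.3 [[293.0, 319.0], [287.0, 286.0]]
```

View pics/w22.png

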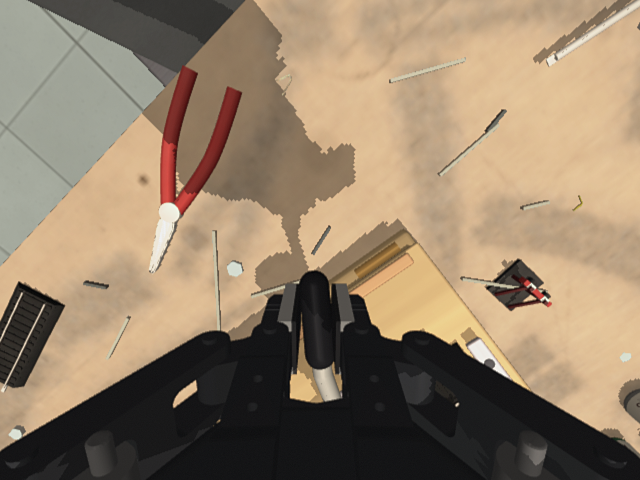

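Emit:
servo_tool([
  {"dx":0,"dy":0.01,"dz":-0.002,"spin":5},
  {"dx":0,"dy":0.01,"dz":-0.002,"spin":2},
  {"dx":0,"dy":0.006,"dz":0,"spin":0},
])

```text
clock: 19.18
position: [0.4836, -0.0169, 0.0833]
ee_rot: [1.297, 2.856, -0.012]
contact_force: [-5.8, -4.2, 7.8]
opening: 0.166
```

```bash
python3 - <<'E'
from h import *
levnow(); m,p,d=shot("wrist","w23")
for t in (0,.1,.2,.3,): print(t,proj("wrist",[lev(t),lev(t,r=.0995)],m).round(0).tolist())
E
```

```text
t 19.18 p [ 0.4836 -0.0169  0.0833] yaw y 41.1 z [ 0.001 -0.009 -1.   ] q [ 0.28  0.58 -0.43  2.03  0.42  0.63  0.28] F [-5.8 -4.2  7.8] M [-0.96  1.27  0.06] op 0.166
seat xyz of tcp [-0.0825  0.0587  0.0586]
theta -0.02 offset tool [-0.0058  0.0006 -0.0307]
-0.2 [-0.0052  0.0146 -0.0362] yaw 30.6
0.0 [-0.0061 -0.001  -0.0301] yaw 41.9
0.2 [-0.01   -0.0165 -0.0253] yaw 53.9
0.4 [-0.0169 -0.0315 -0.0219] yaw 66.5
0.6 [-0.0264 -0.0451 -0.0201] yaw 79.5
0.8 [-0.0383 -0.057  -0.02  ] yaw -267.3
1.0 [-0.052  -0.0666 -0.0215] yaw -254.2
1.2 [-0.0669 -0.0735 -0.0247] yaw -241.6
1.4 [-0.0825 -0.0776 -0.0293] yaw -229.7
0 [[314.0, 318.0], [313.0, 284.0]]
0.1 [[297.0, 318.0], [294.0, 285.0]]
0.2 [[281.0, 321.0], [275.0, 288.0]]
0.3 [[266.0, 324.0], [257.0, 293.0]]
```

View pics/w23.png

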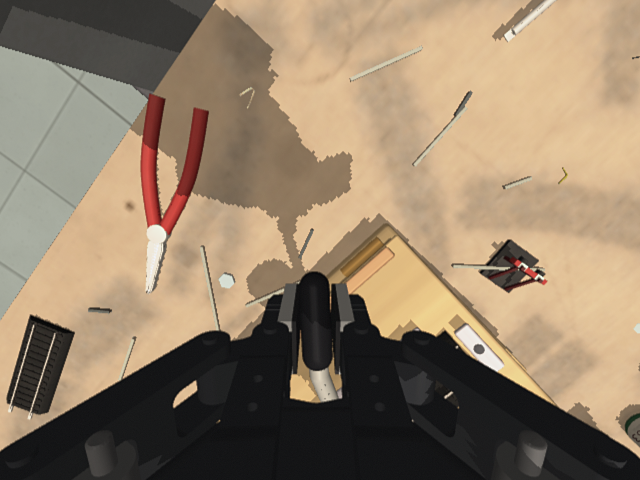

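Emit:
servo_tool([
  {"dx":0,"dy":0.008,"dz":0,"spin":0},
  {"dx":0,"dy":0.006,"dz":0,"spin":0},
  {"dx":0,"dy":0.004,"dz":0,"spin":0},
])

```text
clock: 19.6
position: [0.4837, -0.0174, 0.0808]
ee_rot: [-1.303, -2.842, 0.059]
contact_force: [-3.4, -2.2, 5.4]
opening: 0.164
```

Emit:
servo_tool([
  {"dx":0,"dy":0,"dz":0,"spin":0},
  {"dx":0,"dy":0,"dz":0,"spin":0},
  {"dx":0,"dy":-0.002,"dz":0,"spin":0},
], claw=0.032)

```text
clock: 19.98
position: [0.4837, -0.0185, 0.0807]
ee_rot: [-1.305, -2.844, 0.054]
contact_force: [-0.5, 0.9, 0.6]
opening: 0.378
```

```bash
python3 - <<'E'
from h import *
levnow(); m,p,d=shot("wrist","w24")
for t in (0,.1,.2,.3,): print(t,proj("wrist",[lev(t),lev(t,r=.0995)],m).round(0).tolist())
E
```

```text
t 19.98 p [ 0.4837 -0.0185  0.0807] yaw y 40.7 z [-0.026 -0.026 -0.999] q [ 0.26  0.59 -0.42  2.01  0.42  0.66  0.27] F [-0.5  0.9  0.6] M [ 0.04 -0.02 -0.01] op 0.378
seat xyz of tcp [-0.0836  0.0571  0.0562]
theta -0.01 offset tool [-0.0045 -0.0002 -0.0331]
-0.2 [-0.0037  0.0144 -0.0394] yaw 30.6
0.0 [-0.0046 -0.001  -0.0328] yaw 41.9
0.2 [-0.0087 -0.0164 -0.0275] yaw 53.9
0.4 [-0.0157 -0.0311 -0.0237] yaw 66.5
0.6 [-0.0254 -0.0447 -0.0215] yaw 79.5
0.8 [-0.0373 -0.0564 -0.0211] yaw -267.3
1.0 [-0.0511 -0.066  -0.0223] yaw -254.2
1.2 [-0.0661 -0.0729 -0.0253] yaw -241.6
1.4 [-0.0817 -0.077  -0.0299] yaw -229.7
0 [[314.0, 318.0], [313.0, 283.0]]
0.1 [[297.0, 319.0], [294.0, 284.0]]
0.2 [[281.0, 321.0], [275.0, 287.0]]
0.3 [[265.0, 324.0], [257.0, 292.0]]
```

View pics/w24.png

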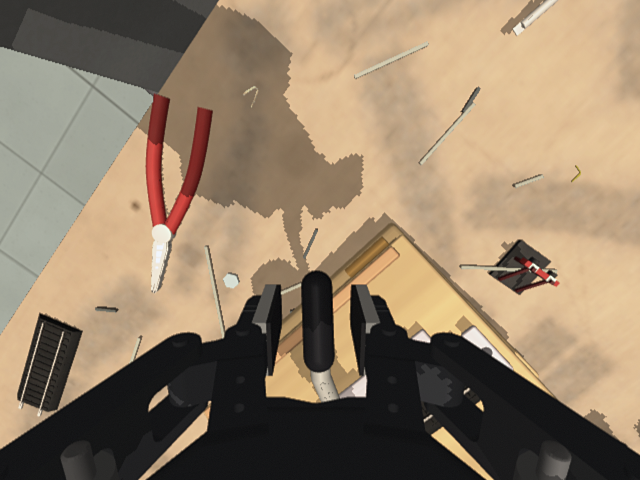

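Emit:
servo_tool([
  {"dx":0.001,"dy":0,"dz":-0.03,"spin":0},
  {"dx":0.001,"dy":0,"dz":-0.04,"spin":0},
  {"dx":0,"dy":0,"dz":-0.05,"spin":0},
  {"dx":0,"dy":-0.05,"dz":-0.03,"spin":0},
  {"dx":0,"dy":-0.05,"dz":0,"spin":0},
  {"dx":0,"dy":-0.05,"dz":0,"spin":0},
  {"dx":0,"dy":0,"dz":0,"spin":0},
])

```text
clock: 20.9
position: [0.3712, -0.1133, 0.2411]
ee_rot: [-1.303, -2.848, 0.053]
contact_force: [0.6, 0.3, -0.3]
opening: 0.37
```

```bash
python3 - <<'E'
from h import *
rep(); m,p,d=shot("wrist","w25"); knobh("w25")
for n,b in (("side",(240,110,440,285)),("top",(290,150,470,280))):
    m,p,d=shot(n,n+"2"); c=p[b[1]:b[3],b[0]:b[2],::-1]
    cv2.imwrite(f"pics/{n}2z.png",cv2.resize(c,None,fx=3.4,fy=3.4,interpolation=cv2.INTER_CUBIC)); knobh(n+"2",n)
    for t in (0,.1,.2): print(t,(proj(n,[lev(t),lev(t,r=.0995)],m)-np.array(b[:2]))*3.4)
E
```

```text
t 20.9 p [ 0.3712 -0.1133  0.2411] yaw y 40.8 z [-0.022 -0.027 -0.999] q [ 0.66  0.21 -0.54  2.04  0.17  0.95  0.75] F [ 0.6  0.3 -0.3] M [ 0.03 -0.04  0.03] op 0.37
w25 board -0.59 6968 ann 109.54 1018 rel 110.13 turn from 117.7: 1.513
side2 board 0.03 2726 ann 109.91 165 rel 109.88 turn from 117.7: 1.564
0 [[316.61123589 469.71636083]
 [309.8969589  498.50589974]]
0.1 [[331.78257388 472.87308653]
 [327.91232487 502.17796695]]
0.2 [[347.09683436 474.43522998]
 [346.08291428 503.95356884]]
top2 board 0.8 2018 ann 110.49 118 rel 109.69 turn from 117.7: 1.601
0 [[154.97267003 373.9462141 ]
 [138.18018456 389.4432336 ]]
0.1 [[164.66982096 381.86342692]
 [149.65353372 398.7545439 ]]
0.2 [[175.15272048 388.83964718]
 [162.04354769 406.95519619]]
```

View pics/side2z.png

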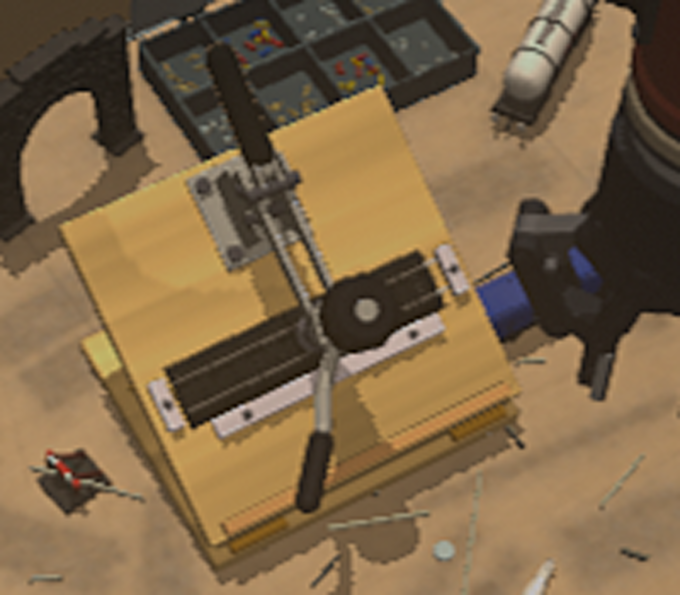

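View pics/w25.png

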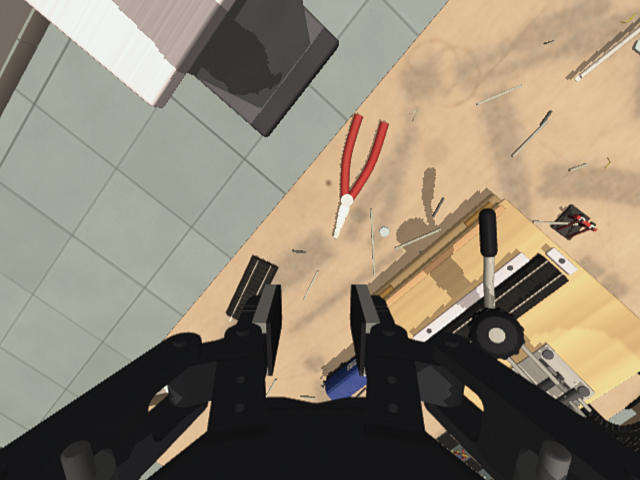

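```bash
python3 - <<'E'
from h import *
for f in ("w10","w14","w9","w2"):
    d=np.load(f"pics/{f}.npy"); m=pickle.load(open(f"pics/{f}.pkl","rb"))
    q=seatpts("wrist",d,m); q=q[(q[:,2]<.125)&(q[:,2]>.08)]
    k=q[:,2]>.108; c=(q[k,:2].max(0)+q[k,:2].min(0))/2; r=np.hypot(*(q[:,:2]-c).T)
    print(f,c.round(4))
    for a in np.arange(0,.026,.002):
        s=(r>=a)&(r<a+.002)
        if s.sum()>5: print("  r",round(a*1000),s.sum(),np.percentile(q[s,2]*1000,[10,25,50,75,90]).round(1))
    s=(r>.017)&(r<.024); print(np.histogram(q[s,2]*1000,bins=np.arange(80,122,2)))
E
```

```text
w10 [ 0.0075 -0.0065]
  r 0 73 [116.2 116.6 117.2 117.4 117.7]
  r 2 210 [116.2 116.6 117.1 117.6 118. ]
  r 4 352 [116.5 116.8 117.3 117.7 118.1]
  r 6 496 [116.  116.4 117.  117.6 118. ]
  r 8 647 [114.7 115.7 116.7 117.5 118. ]
  r 10 808 [110.5 113.8 116.4 117.3 117.8]
  r 12 699 [112.  114.5 116.7 117.4 117.9]
  r 14 661 [112.  114.7 116.5 117.2 117.6]
  r 16 597 [113.2 115.2 116.6 117.2 117.6]
  r 18 538 [113.4 115.2 116.7 117.2 117.7]
  r 20 533 [105.2 113.8 116.1 117.  117.5]
  r 22 537 [108.4 112.4 114.7 116.3 116.9]
  r 24 507 [112.6 113.9 115.2 117.5 121. ]
(array([  0,   0,   0,   0,   0,   0,   0,   3,   4,  10,  16,  25,  43,
        41,  49,  50, 243, 427, 925,  59]), array([ 80,  82,  84,  86,  88,  90,  92,  94,  96,  98, 100, 102, 104,
       106, 108, 110, 112, 114, 116, 118, 120]))
w14 [ 0.0142 -0.0083]
  r 0 80 [112.4 113.1 113.5 114.1 114.5]
  r 2 232 [110.8 111.9 113.1 114.  114.4]
  r 4 453 [ 99.3 108.8 111.6 113.8 114.4]
  r 6 395 [104.1 111.2 113.4 114.1 114.6]
  r 8 458 [105.5 111.2 113.5 114.2 114.8]
  r 10 507 [103.8 110.7 113.6 114.3 114.9]
  r 12 485 [1
[... 761 characters left out ...]
 311 [116.2 116.6 117.1 117.6 118.1]
  r 12 374 [116.2 116.7 117.1 117.5 118. ]
  r 14 407 [115.7 116.2 116.7 117.2 117.7]
  r 16 440 [114.1 114.6 115.2 115.7 116.2]
  r 18 410 [111.7 112.7 113.3 114.  114.5]
  r 20 43 [100.4 105.  111.4 112.7 113.4]
(array([  0,   0,   0,   0,   0,   0,   0,   5,   5,   5,   8,   9,   6,
         5,  10,  22, 312, 285,  11,   0]), array([ 80,  82,  84,  86,  88,  90,  92,  94,  96,  98, 100, 102, 104,
       106, 108, 110, 112, 114, 116, 118, 120]))
w2 [-0.2022 -0.0389]
(array([0, 0, 0, 0, 0, 0, 0, 0, 0, 0, 0, 0, 0, 0, 0, 0, 0, 0, 0, 0]), array([ 80,  82,  84,  86,  88,  90,  92,  94,  96,  98, 100, 102, 104,
       106, 108, 110, 112, 114, 116, 118, 120]))
```

```bash
python3 - <<'E'
from h import *
for n,f in (("side","side0"),("top","top0"),("wrist","w1"),("wrist","w9"),("wrist","w7"),("wrist","w10"),("wrist","w17"),("wrist","w25"),("side","side2")):
    d=np.load(f"pics/{f}.npy"); m=pickle.load(open(f"pics/{f}.pkl","rb")) if n=="wrist" else camera_model(n)
    q=seatpts(n,d,m); r=np.hypot(q[:,0]-.0015,q[:,1]); s=(r>.0155)&(r<.023)&(q[:,2]<.12)&(q[:,2]>.07)
    print(f,s.sum(),"lowest",np.sort(q[s,2]*1000)[:14].round(1)); print("   ",np.histogram(q[s,2]*1000,bins=np.arange(76,122,2))[0])
    c=F.T@(np.array(m["pose"])[:3,3]-SEAT); print("    cam elev over spindle-plane",np.degrees(np.arctan2(c[2]-.1,np.hypot(c[0],c[1]))).round(0))
E
python3 - <<'E'
import cv2
t=cv2.imread("pics/side0.png")[185:225,325:385]; u=cv2.imread("pics/w1.png")[225:300,410:500]
cv2.imwrite("pics/kz.png",cv2.resize(u,None,fx=8,fy=8,interpolation=cv2.INTER_CUBIC))
E
```

```text
side0 221 lowest [70.3 72.2 94.2 94.8 96.3 97.1 97.5 97.9 98.1 98.6 98.8 98.9 99.3 99.5]
    [ 0  0  0  0  0  0  0  0  0  2  4  8 13  5  6  7  9 12 41 67 30 15]
    cam elev over spindle-plane 71.0
top0 136 lowest [ 70.5  93.   97.3  98.   98.6  99.   99.2  99.3  99.9 100.  100.4 100.5
 100.6 101.6]
    [ 0  0  0  0  0  0  0  0  1  0  1  7  5  6  8 11  3 10 13 33 23 14]
    cam elev over spindle-plane 68.0
w1 664 lowest [ 94.7  95.3  95.6  95.7  95.9  95.9  96.   96.1  96.2  96.5  96.5  96.6
 101.9 102.2]
    [  0   0   0   0   0   0   0   0   0   6   6   0   1   5   1   2   3  20
 230 288 102   0]
    cam elev over spindle-plane 85.0
w9 1003 lowest [95.  95.  95.3 95.3 95.6 96.3 96.3 97.2 97.6 97.8 98.2 98.3 98.8 99.5]
    [  0   0   0   0   0   0   0   0   0   5   5   5   8   9   6   5  10  22
 314 474 139   1]
    cam elev over spindle-plane 83.0
w7 1063 lowest [94.2 94.9 94.9 94.9 94.9 94.9 95.1 95.1 95.1 95.1 95.2 95.5 95.5 95.5]
    [  0   0   0   0   0   0   0   0   0  25  51  53  54  52  59  61  64  77
 216 276  75   0]
    cam elev over spindle-plane 68.0
w10 2386 lowest [94
[... 173 characters left out ...]
7  269    3]
    cam elev over spindle-plane 77.0
w17 831 lowest [103.4 103.4 103.6 103.6 103.7 103.8 103.8 103.9 103.9 104.  104.1 104.1
 104.1 104.2]
    [  0   0   0   0   0   0   0   0   0   0   0   0   0   9 223 417 178   4
   0   0   0   0]
    cam elev over spindle-plane 87.0
w25 798 lowest [86.4 87.5 88.  88.4 88.6 89.1 89.4 89.5 89.5 89.7 90.1 90.5 90.7 90.9]
    [  0   0   0   0   0   3   7  13  18  11   8   9  16  25 180 328 173   7
   0   0   0   0]
    cam elev over spindle-plane 80.0
side2 219 lowest [86.1 88.6 89.  89.7 89.8 89.8 90.4 90.6 90.6 90.7 90.8 91.1 91.3 91.6]
    [ 0  0  0  0  0  1  5  8  7 10  6  9  7 12 29 54 46 24  1  0  0  0]
    cam elev over spindle-plane 71.0
```

View pics/kz.png

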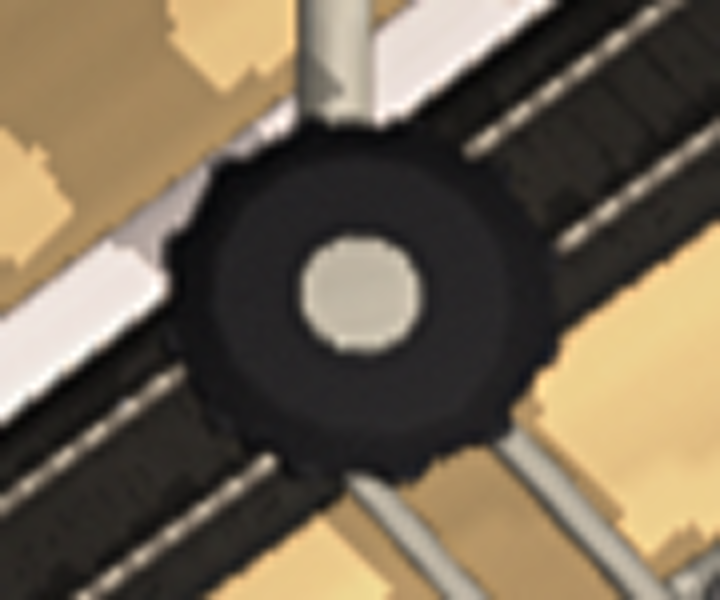

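Emit:
servo_tool([
  {"dx":0,"dy":0,"dz":-0.015,"spin":-10},
  {"dx":0,"dy":0,"dz":-0.015,"spin":-10},
  {"dx":0,"dy":0,"dz":-0.015,"spin":-10},
  {"dx":0,"dy":0,"dz":-0.015,"spin":-10},
  {"dx":-0.03,"dy":0.03,"dz":0,"spin":-9},
  {"dx":-0.03,"dy":0.05,"dz":0,"spin":0},
  {"dx":-0.03,"dy":0.05,"dz":0,"spin":0},
  {"dx":-0.03,"dy":0.05,"dz":0,"spin":0},
  {"dx":-0.03,"dy":0.03,"dz":0,"spin":0},
  {"dx":0,"dy":0,"dz":0,"spin":0},
])

```text
clock: 22.3
position: [0.5342, 0.125, 0.294]
ee_rot: [0.089, -3.124, 0.016]
contact_force: [-0.7, -0.8, -0.1]
opening: 0.375
```

```bash
python3 - <<'E'
from h import *
delta([.66,.10,.14]); m=camera_model("wrist"); print(np.array(m["pose"]).round(3)[:3,3]); print(proj("wrist",[W([0,0,.012]),kn(.098)],m))
E
```

```text
t 22.3 p [0.5342 0.125  0.294 ] yaw y 93.3 z [-0.016 -0.011 -1.   ] q [ 0.2   0.47 -0.75  1.55  0.33  1.26  1.03] F [-0.7 -0.8 -0.1] M [-0.02 -0.   -0.01] op 0.375
tool delta [-0.1267 -0.0305  0.1523]
[0.466 0.122 0.461]
[[139.76029106 233.89498597]
 [ 96.91202738 209.96238024]]
```

Emit:
servo_tool([
  {"dx":-0.04,"dy":-0.01,"dz":0.03,"spin":0},
  {"dx":-0.04,"dy":-0.01,"dz":0.03,"spin":0},
  {"dx":-0.03,"dy":-0.005,"dz":0.03,"spin":0},
  {"dx":0,"dy":0,"dz":0.02,"spin":0},
  {"dx":0,"dy":0,"dz":0,"spin":0},
])

```text
clock: 22.92
position: [0.6469, 0.1091, 0.1781]
ee_rot: [0.099, -3.123, 0.014]
contact_force: [-0.5, 0.0, -0.3]
opening: 0.373
```

```bash
python3 - <<'E'
from h import *
delta([.66,.10,.14]); m,p,d=shot("wrist","w26"); print(np.array(m["pose"]).round(3)[:3,3]); print(proj("wrist",[W([0,0,.009]),kn(.098)],m))
E
```

```text
t 22.93 p [0.6469 0.1091 0.1781] yaw y 93.6 z [-0.017 -0.009 -1.   ] q [ 0.15  0.74 -0.66  1.41  0.47  1.17  1.05] F [-0.5  0.  -0.3] M [-0.02  0.06 -0.02] op 0.373
tool delta [-0.0132 -0.0095  0.038 ]
[0.579 0.105 0.345]
[[ 70.56426291 127.82037356]
 [-47.1842182   26.22177421]]
```

View pics/w26.png

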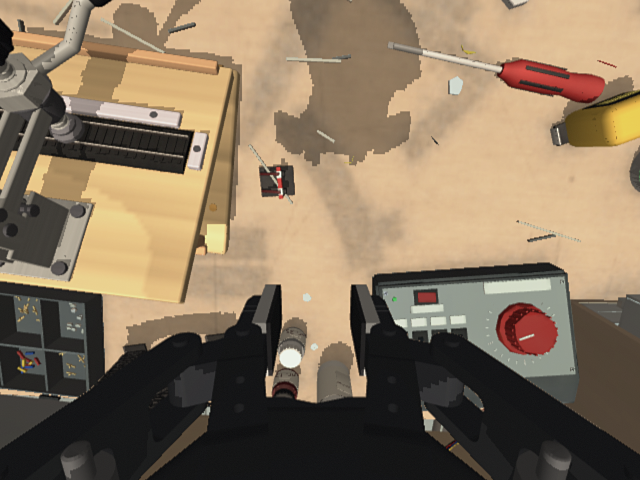

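```bash
python3 - <<'E'
from h import *
t=cv2.imread("pics/w26.png")[70:165,0:130]; cv2.imwrite("pics/fz.png",cv2.resize(t,None,fx=6,fy=6,interpolation=cv2.INTER_CUBIC))
d=np.load("pics/w26.npy"); m=pickle.load(open("pics/w26.pkl","rb"))
q=seatpts("wrist",d,m); K=(d>0)
H=np.full(d.shape,np.nan);Rr=H.copy(); H[K]=q[:,2]*1000; Rr[K]=np.hypot(q[:,0],q[:,1])*1000
for v in range(100,150,3): print(v," ".join(f"{H[v,u]:.0f}/{Rr[v,u]:.0f}" for u in range(36,100,4)))
E
```

```text
100 57/16 55/16 54/16 49/13 47/13 44/13 40/12 5/29 6/28 5/27 6/26 5/27 6/27 6/28 5/29 6/30
103 57/18 54/16 53/17 47/13 47/14 43/13 39/12 36/13 6/25 5/25 5/24 6/24 5/25 6/25 5/27 5/28
106 56/19 53/18 48/13 46/13 44/13 42/13 40/13 36/12 5/23 5/22 5/22 5/22 5/22 5/23 5/24 4/26
109 52/17 49/15 48/15 45/14 43/13 41/14 39/14 33/11 5/21 5/20 6/19 5/19 5/20 5/21 4/22 5/24
112 49/16 47/15 46/15 44/14 42/14 39/13 38/15 35/14 -1/23 1/20 4/18 3/18 4/18 5/18 5/20 5/22
115 50/19 47/17 45/16 41/14 40/14 38/13 35/13 25/6 21/6 15/8 13/10 2/16 1/17 -1/19 1/19 2/20
118 49/20 47/19 45/18 42/16 38/14 38/16 34/13 24/6 20/5 20/8 14/8 6/11 4/13 4/14 4/16 4/19
121 49/22 46/20 44/20 39/16 37/15 35/14 25/6 23/6 21/6 20/8 16/8 14/10 8/11 7/13 5/15 5/17
124 48/23 46/22 42/20 39/18 24/7 26/8 24/7 22/7 20/7 18/7 16/8 13/9 4/9 6/12 6/14 7/17
127 48/26 44/23 43/23 41/22 21/8 22/8 21/7 20/8 20/9 19/10 16/9 15/11 11/11 6/11 6/14 6/17
130 47/27 43/24 41/23 6/18 19/10 20/9 20/9 19/9 20/11 16/9 14/9 14/11 10/11 5/10 5/13 6/17
133 46/28 43/26 39/24 6/18 15/11 19/11 19/11 18/10 16/10 17/11 14/11 13/12 7/9 5/10 5/13 5/16
136 44/29 42/28 40/27 7/17 6/15 14/12 16/11 15/10 15/11 14/11 12/11 11/12 5/9 5/12 6/15 5/17
139 44/31 42/30 38/28 6/19 7/16 12/13 15/13 14/12 13/12 12/12 11/12 5/9 6/11 nan/nan 6/17 4/18
142 44/33 40/31 6/22 6/20 6/17 6/15 5/13 10/13 10/13 8/11 9/13 8/14 8/16 3/13 5/18 5/20
145 43/35 40/33 4/24 6/21 6/18 5/17 7/15 5/13 5/12 6/12 5/13 6/14 6/16 7/19 7/21 8/24
148 43/37 39/34 4/25 5/22 4/20 5/18 5/17 5/15 4/14 6/15 4/15 7/17 4/17 5/19 5/21 4/22
```

View pics/fz.png

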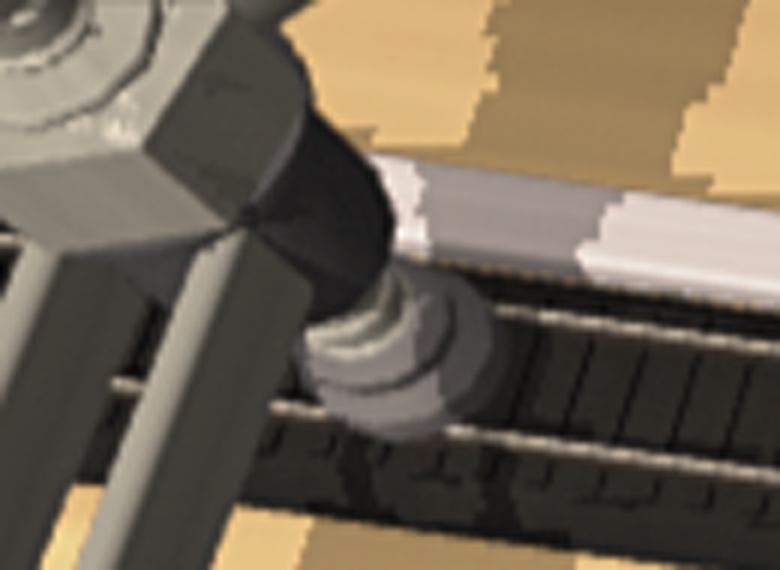

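Emit:
servo_tool([
  {"dx":0.01,"dy":-0.02,"dz":-0.02,"spin":0},
  {"dx":0,"dy":-0.02,"dz":-0.01,"spin":0},
  {"dx":0,"dy":0,"dz":0,"spin":0},
])

```text
clock: 23.35
position: [0.6415, 0.0688, 0.2141]
ee_rot: [0.1, -3.131, 0.012]
contact_force: [-0.1, 0.2, 0.1]
opening: 0.375
```

```bash
python3 - <<'E'
from h import *
rep(); m,p,d=shot("wrist","w27"); print(np.array(m["pose"]).round(3)[:3,3]); print(proj("wrist",[W([0,0,.009]),kn(.098)],m))
u,v=proj("wrist",[kn(.09)],m)[0].astype(int); u0=max(0,u-60);v0=max(0,v-50)
t=p[v0:v0+110,u0:u0+145,::-1]; cv2.imwrite("pics/kz2.png",cv2.resize(t,None,fx=5.4,fy=5.4,interpolation=cv2.INTER_CUBIC)); print(u0,v0)
E
```

```text
t 23.35 p [0.6415 0.0688 0.2141] yaw y 93.7 z [-0.009 -0.008 -1.   ] q [ 0.22  0.69 -0.68  1.41  0.45  1.22  1.13] F [-0.1  0.2  0.1] M [ 0.01 -0.01  0.03] op 0.375
[0.572 0.065 0.38 ]
[[147.3957864  138.43789726]
 [ 83.47649118  60.28567683]]
31 20
```

View pics/kz2.png

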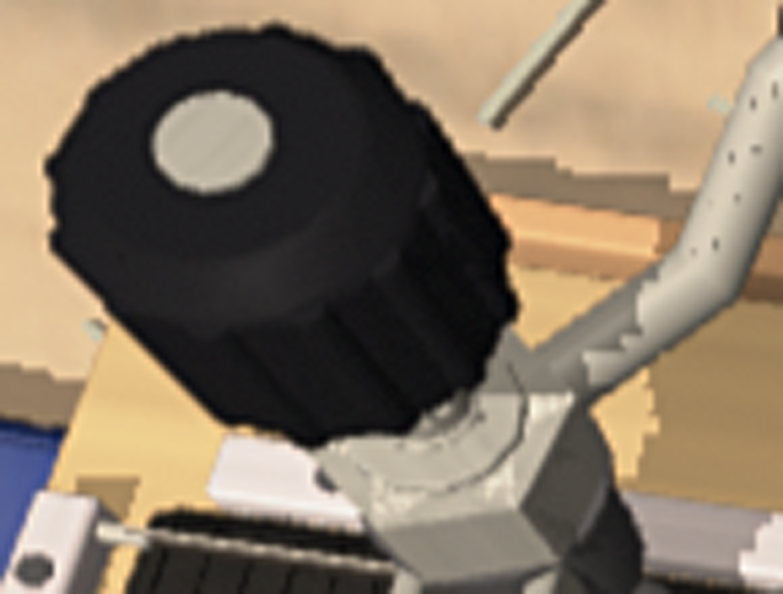

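```bash
python3 - <<'E'
from h import *
knobh("w27")
d=np.load("pics/w27.npy"); m=pickle.load(open("pics/w27.pkl","rb"))
q=seatpts("wrist",d,m); r=np.hypot(q[:,0]-.0015,q[:,1]); s=(r>.0165)&(r<.0225)&(q[:,2]>.07)&(q[:,2]<.12)
print(np.sort(q[s,2]*1000)[:30].round(1)); print(np.histogram(q[s,2]*1000,bins=np.arange(76,114,1)))
for a in range(80,113,2):
    k=(q[:,2]*1000>a)&(q[:,2]*1000<a+2)&(r<.03); print(a,k.sum(),np.percentile(r[k]*1000,[10,50,90]).round(1) if k.sum()>3 else "")
k=(r<.018)&(q[:,2]>.055)&(q[:,2]<.08); print("nut top",np.percentile(q[k,2]*1000,[10,50,75,90,95]).round(1),k.sum(), np.histogram(q[k,2]*1000,bins=np.arange(55,80,1))[0])
E
```

```text
w27 board -0.61 10990 ann 109.41 1487 rel 110.03 turn from 117.7: 1.535
[85.4 86.1 86.3 86.3 86.5 86.6 86.6 86.6 86.6 86.6 86.6 86.7 86.8 86.9
 86.9 86.9 86.9 87.  87.  87.  87.  87.  87.  87.  87.1 87.1 87.1 87.2
 87.2 87.2]
(array([  0,   0,   0,   0,   0,   0,   0,   0,   0,   1,  18,  65,  88,
        81, 101,  83,  97, 101,  86,  91, 101,  96,  97,  97, 101, 104,
       129,  94, 167, 271, 304, 214,  75,  14,   0,   0,   0]), array([ 76,  77,  78,  79,  80,  81,  82,  83,  84,  85,  86,  87,  88,
        89,  90,  91,  92,  93,  94,  95,  96,  97,  98,  99, 100, 101,
       102, 103, 104, 105, 106, 107, 108, 109, 110, 111, 112, 113]))
80 0 
82 0 
84 1 
86 83 [18.8 19.5 20.2]
88 169 [18.9 19.7 20.7]
90 184 [18.9 19.7 20.6]
92 198 [18.8 19.7 20.7]
94 177 [18.7 19.7 20.8]
96 197 [18.9 19.7 20.6]
98 194 [18.9 19.8 20.7]
100 205 [18.9 19.8 20.8]
102 223 [18.8 19.7 20.6]
104 440 [18.1 19.3 20.4]
106 639 [15.9 17.6 19.1]
108 1831 [ 6.4 12.  15.8]
110 413 [ 2.9  7.9 13.9]
112 0 
nut top [58.2 65.7 66.9 67.9 68.6] 1447 [ 45  43  51  49  38  55  64  51  62  97 282 283 207  57  27  16   9   8
   3   0   0   0   0   0]
```

```bash
python3 -c "
from station import *
s=state();print(s['clock'],s['contact_force']);print(sign_off())"
```

```text
23.4 [-0.34145741 -0.08688834  0.87989147]
the job is handed in; nothing more can be done
None
```

I slackened the lever nut to about 0.82 rad and screwed the spindle down about 1.5 rad in two strokes on the knob. I then swung the lever back hard against its stop and handed the job in at 23.4 s. `sign_off` gives no verdict.

**Problems on the way:**
- The moves cannot tilt the tool, so I did the whole job with it pointing straight down rather than along the spindle axis as advised.
- On slackening, the fingers first slid off the handle at about 0.2 rad, and I took a deeper hold.
- On tightening, the grip was again riding up, so I opened the fingers and went deeper before finishing.

**Last checks:**
- **Lever nut:** in the side view the handle is back where it started, and the arm met the stop with a reaction of about 10 N. That puts it within a few hundredths of a radian of tight.
- **Spindle:** the knob dropped 7.6 mm, from 117.7 to 110.1 mm, and did not move when the nut was tightened.
- **Foot:** in a close oblique view it sits on the track. I estimate the spindle at about 1.9 rad and the foot squashed 1 to 2 mm.
- **Everything else:** the track looks to be in its seat, the loose things look unmoved, and the gripper is clear of everything. I judged these by eye from the pictures only.

**Not certain:** the squash is worked out from knob height, not seen directly. The measured edges disagreed a little. The knob's top gives about 1.9 rad, while its lower rim gives 1.6 to 1.8, which is below what the known starting range allows. Reading only the straight side wall as the gripping surface would give about 2.3 rad, or roughly 3.5 mm of squash. I trusted the top edge because the knob's full height is close to the stated 24 mm.

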